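Pull a reserved book from the middle of a stack and leave a dummy in its place

ROBOT

A 6-joint arm with a two-finger parallel gripper is mounted at the origin on the work surface. World frame = base frame: x ahead of the robot, y to its left, z up, the work surface at z = 0. Lengths are in mm, angles in rad, forces in N, time in s.
With the tool pointing down it reaches from about 350 to 875 mm from the base axis. Payload 4.2 kg.
Tool frame: the origin (TCP) lies midway between the tips of the shut fingers; the grasp point (between the pads) lies 19 mm behind it; z points along the fingers, x is the direction in which the jaws open and shut, and the axes are right-handed (so a half turn about z gives the same grasp; the last joint's range is limited). The gripper opens to 85 mm and grips with 20 to 120 N. Pads are 22 mm wide; open, the fingers measure 114 mm over their backs; the gripper's body (76 mm by 85 mm) begins 54 mm behind the grasp point. The pads swing forward as they close: fully open they stand 13 mm farther back than shut.
Start: joints at [-1.077, 0.385, 0.008, 0, -1.194, -0.259], TCP at [145.423, -607.825, 192.412] pointing down, gripper open.
Joint ranges: [-3.14, 3.14], [-1.21, 2.06], [-1.07, 1.41], [-3.16, 2.05], [-2.99, -0.16], [-3.1, 3.1]. Speed limits (rad/s): [2.79, 2.79, 3.14, 3.14, 3.14, 3.14].

INTERFACE

Orientations are given as a unit quaternion [x, y, z, w].
In Python, from plant import get_state, grab_frame, calibration, hand_in gives the robot as it stands. The module is installed in compiled form; this text tells all that it offers.
- The arm moves only by the shell command python3 -m creep 'ROWS' [FORCE]. ROWS is text: rows parted by semicolons, each of 5 numbers parted by spaces: the shift along the tool's x, y, z in mm, then the turn about the tool's z in rad, then the opening, from 0 (shut) to 1 (fully open). In form: dx dy dz roll jaw; .... A call has 1 to 8 rows; each row shifts and turns the pose as measured when the row begins, along the tool's axes as they then stand; what a row does not reach is not made up. A row lasts 1/10 s, in which the tool goes at most 50 mm and 8.59 degrees, less where a joint would pass 70% of its speed; a pose out of reach is approached as far as the arm can. A call is refused whole if a number of a shift passes 50 or a number of a turn 0.15, either way. A call with a gripper value outside its range is refused whole. The fingers move at their own pace and stop on an object; FORCE is the grip in N (left out, the last holds). Time passes only in rows, so rows that do not move let the fingers close. It gives the time, the measured TCP pose, the force and the opening at its end, in the units of the state.
- get_state(): the state, without advancing time (a new reading comes with each control period).
- grab_frame(name): name is "side" or "top" or "wrist"; returns the picture (384x512x3 uint8, red, green, blue); there is no depth.
- calibration(name): a dict with "fovy" (degrees; the focal length in pixels is half the picture's height over the tangent of half this angle, whatever the lens; pixels are square), "cx", "cy" (the principal point, pixels), "world_to_cam" (4x4, takes a point from world to camera coordinates). Camera axes: x right, y down, z forward; pixel columns grow to the right and rows downward; lengths in mm; the calibration is good to about 2 mm. The wrist camera is an equidistant fisheye: a pixel r from the principal point sees the ray r / f radians off the axis. A picture is of the moment at which its call begins: read the wrist's pose just before it. calibration takes no time and is no camera call; for the wrist camera it gives the pose at the moment of the call.
- hand_in(): hands the job in, once; it reports no verdict.
The state is a dict: "t": time; "joint_positions": joint angles; "dq": joint speeds; "effort": joint torques, N m; "position": TCP position; "eef_rot": TCP orientation; "ft_force": force on the tool from outside, world axes, zero at the start; "moment": the same for the moment, N m; "finger_gap": finger opening in mm.
Only numpy, scipy, OpenCV 4.12 (cv2) and the standard library are available. Lean on these libraries where they do the work, as an engineer would, in place of code of your own. Each camera call takes 0.05 s, during which the arm holds its last target. There are 200 camera calls.

TASK

A reader has reserved the pocket book that lies third from the top of the little four-book stack. Set the two books above it aside on the cork mat, lay the reserved book flat inside the wooden order tray, parallel to its long side and not on the rim, then put the wooden dummy block in its place on the bottom book and restack the two books in their old order, each centred and squared up on the one below. Leave the bottom book where it is, and do not shift or knock over the mug, the rubber stamp or the pen pot.

Things in the scene. Friction and masses are not known exactly. Their poses are not given: they have to be found in the camera images.
- top_book: Smallest pocket book, grey cloth cover with a pale band: 82 long (x) x 56 wide (y) x 24 thick mm. Starts on top of the stack. Closed and rigid, as are all the books, which lie flat; for every book the origin is the centre of the underside, x runs along the length, y across the width, z up through the thickness. All books and the block can be gripped across the width. Books weigh 0.05 to 0.4 kg.
- second_book: White pocket book, 108 (x) x 58 (y) x 26 thick mm, second from the top at the start, directly under the top book. Origin at the centre of its underside.
- wanted_book: The reserved book: brown card cover, 134 (x) x 60 (y) x 28 thick mm, third from the top at the start, under the white book of 108 mm. Origin at the centre of its underside. Its ends stick out 13 mm beyond the book above.
- base_book: Bottom book of the stack, white, the longest: 160 (x) x 62 (y) x 30 thick mm, lying loose on the table. Origin at the centre of its underside. Stays where it is. The books above it lie centred along it, within a few mm and degrees.
- dummy_block: Shelf dummy: plain pale wooden block with a small brass plate, 134 (x) x 60 (y) x 28 high mm, the same size as the reserved book, loose on the table. Origin at the centre of its underside, x along its length.
- order_tray: Shallow dark wooden tray, fixed: outside 170 (x) x 110 (y) x 12 mm high, walls 5 thick, floor 5 thick, so the rim stands 7 mm above the floor and the inside is 160 x 100 mm. Origin at the centre of its underside, x along its length. Fingertips kept 8 mm or more above the floor clear the rim.
- cork_mat: Flat cork mat, the side area, fixed: 150 (x) x 200 (y) x 4 mm thick. Origin at the centre of its underside, y along its long side. The two books fit side by side, each along the mat's x, with their centres 48 mm either side of the middle.
- mug: White mug with a handle, 80 mm across, 88 high, loose. Origin at the centre of its underside. Leave alone.
- stamp: Rubber stamp with a turned wooden handle, foot 60 x 35 mm, 78 mm high, loose. Origin at the centre of its underside. Leave alone.
- pen_pot: Dark steel pen pot, 72 mm across, 85 high (pens to 140), loose. Origin at the centre of its underside. Leave alone.
Mind the look-alikes: they are no part of the job. Leave any blue look-alike of the top_book alone. What is shaped like the dummy_block but purple or red is not meant.

How it is judged (in metres and radians):
On the way, in this order (a step that is already met when the one before it is completed fails the run):
1. both upper books lie released on the cork mat (x of top_book in the frame of cork_mat between -0.075 and 0.075 m and y of top_book in the frame of cork_mat between -0.1 and 0.1 m and z of each of top_book, second_book in the frame of cork_mat below 0.036 m and angle between each of top_book, second_book's own z axis and vertical below 0.1 rad and contact force between each of top_book, second_book and the fingers below 0.1 N and linear speed of each of top_book, second_book below 0.02 m/s and x of second_book in the frame of cork_mat between -0.075 and 0.075 m and y of second_book in the frame of cork_mat between -0.1 and 0.1 m), for 0.2 s.
2. the reserved book lies released, flat in the order tray (angle between the x axis of wanted_book and the x axis of order_tray, either way round below 0.2 rad and x of wanted_book in the frame of order_tray between -0.014 and 0.014 m and y of wanted_book in the frame of order_tray between -0.02 and 0.02 m and z of wanted_book in the frame of order_tray between 0.002 and 0.008 m and angle between wanted_book's own z axis and vertical below 0.04 rad and contact force between wanted_book and the fingers below 0.1 N and linear speed of wanted_book below 0.02 m/s), for 0.2 s.
At the end, for the whole second after the job is handed in: Reserved book flat on tray floor, centred within 14 mm along, 20 mm across, 0.2 rad. From below: bottom book (within 20 mm of its start), block, 108 mm book, small book, each flat, centred within 12 mm and 0.15 rad on the one below. All released, at rest (all of step 2 and horizontal distance between dummy_block and base_book below 0.012 m and angle between the x axis of dummy_block and the x axis of base_book, either way round below 0.15 rad and angle between each of dummy_block, second_book, top_book's own z axis and vertical below 0.06 rad and z of dummy_block in the frame of base_book between 0.027 and 0.033 m and contact force between each of dummy_block, second_book, top_book and the fingers below 0.1 N and linear speed of each of dummy_block, second_book, top_book, base_book below 0.02 m/s and horizontal distance between second_book and dummy_block below 0.012 m and angle between the x axis of second_book and the x axis of dummy_block, either way round below 0.15 rad and z of second_book in the frame of dummy_block between 0.025 and 0.031 m and horizontal distance between top_book and second_book below 0.012 m and angle between the x axis of top_book and the x axis of second_book, either way round below 0.15 rad and z of top_book in the frame of second_book between 0.023 and 0.029 m and distance of base_book from where it was at the start of the episode below 0.02 m and angle between base_book's own z axis and vertical below 0.04 rad); the robot touches nothing.
It fails at once if the mug was shifted by more than 30 mm or tipped (distance of mug from where it was at the start of the episode above 0.03 m or angle between mug's own z axis and vertical above 0.35 rad).
It fails at once if the stamp was shifted by more than 30 mm or tipped (distance of stamp from where it was at the start of the episode above 0.03 m or angle between stamp's own z axis and vertical above 0.35 rad).
It fails at once if the pen pot was shifted by more than 30 mm or tipped (distance of pen_pot from where it was at the start of the episode above 0.03 m or angle between pen_pot's own z axis and vertical above 0.35 rad).
It fails at once if the bottom book was shifted by more than 30 mm (distance of base_book from where it was at the start of the episode above 0.03 m).
It also fails if it takes over 128 s, if anything falls off the work surface, if the arm or the gripper's body presses on something with over 40 N, if the wrist force passes 120 N, or if a joint passes its speed limit or range.

## Working session

There is one attempt and no reset: what is moved stays moved. The work goes in short steps, Python scripts to look and compute and a shell command to move; the robot and the scene stay as the last step left them, time stands still between calls to the robot, and variables do not carry over. Pictures are saved under pics/ and viewed, about 12 in all and at most 16, crops included, and the job is handed in when it is done.

```bash
mkdir -p pics; python3 - <<'E'
from plant import *
import cv2,numpy as np
print(get_state())
for n in("top","side"):
    c=calibration(n);print(n,c)
    cv2.imwrite(f"pics/{n}0.png",cv2.resize(grab_frame(n)[:,:,::-1],(800,600),interpolation=cv2.INTER_CUBIC))
E
```

```text
{'t': 0.0, 'joint_positions': array([-1.07740098e+00,  3.85589132e-01,  6.58360334e-03, -5.13409102e-04,
       -1.19400752e+00, -2.58610510e-01]), 'dq': array([ 0.00071149,  0.00099782, -0.00011584, -0.00130903,  0.00136525,
        0.00039764]), 'effort': array([ 1.99498681e-03, -3.92288661e+01,  1.88395768e+01,  4.18604225e+00,
       -4.60456533e-03,  1.36155390e-05]), 'position': array([ 145.25432963, -607.17393512,  191.28337048]), 'eef_rot': array([ 6.19495569e-01,  7.84999334e-01,  6.60062535e-04, -9.21793036e-04]), 'ft_force': array([ 0.25562692, -0.23895861, -0.00360652]), 'moment': array([0.02306046, 0.02618868, 0.07859197]), 'finger_gap': 85.47553822153476}
top {'fovy': 52.10894892094154, 'cx': 256.34366582351265, 'cy': 190.02174988532204, 'world_to_cam': array([[ 1.61469799e-02, -9.99859610e-01, -4.47598936e-03,
         5.15242230e+01],
       [-9.84210828e-01, -1.51047923e-02, -1.76354448e-01,
         5.36428564e+02],
       [ 1.76262081e-01,  7.25290891e-03, -9.84316552e-01,
         9.74458624e+02],
       [ 0.00000000e+00,  0.00000000e+00,  0.00000000e+00,
         1.00000000e+00]])}
side {'fovy': 43.28831461532515, 'cx': 251.81083315857023, 'cy': 187.7403905621131, 'world_to_cam': array([[-9.95872436e-01, -8.83805276e-02,  2.06633543e-02,
         5.36032891e+02],
       [-7.55085811e-02,  6.80406473e-01, -7.28934487e-01,
         4.46587739e+01],
       [ 5.03641345e-02, -7.27486023e-01, -6.84271540e-01,
         1.73642988e+03],
       [ 0.00000000e+00,  0.00000000e+00,  0.00000000e+00,
         1.00000000e+00]])}
```

View pics/top0.png

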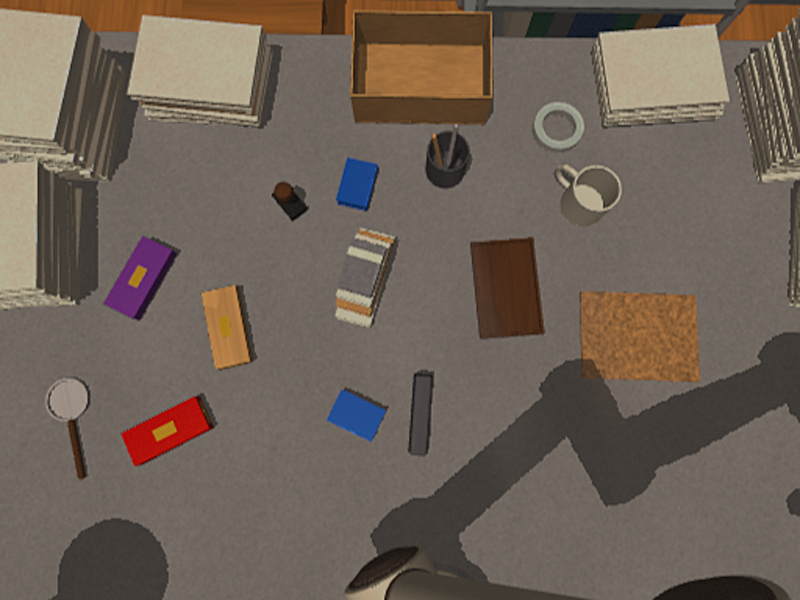

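View pics/side0.png

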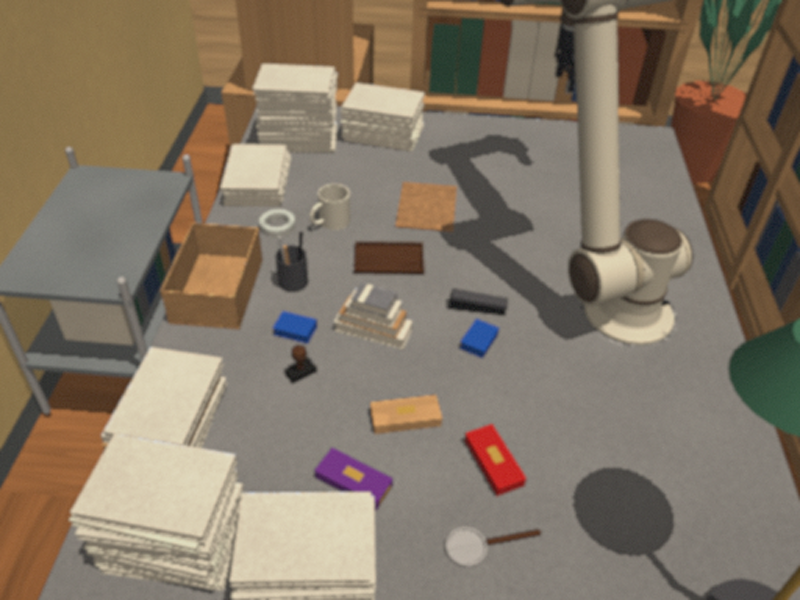

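The top view (800 px) shows:
- Four-book stack at (365,278), with the grey book on top
- Dark tray at (507,288) and cork mat at (640,336)
- Mug at (590,195), stamp at (288,200) and pen pot at (447,158)

Block candidates are purple (140,277), pale wood (228,327) and red (167,430). Only the one at (228,327) is plain wood with a brass plate. The blue books at (357,184) and (357,414) are look-alikes. I'll confirm this in an enlarged crop.

```bash
cat > h.py <<'E'
from plant import *
import cv2,numpy as np
from scipy.spatial.transform import Rotation as R
def ray(n,uv,c):
    f=192/np.tan(np.radians(c["fovy"]/2)); d=(np.array(uv,float)-[c["cx"],c["cy"]])/f
    if n=="wrist":
        r=np.hypot(*d)+1e-12; return np.r_[d/r*np.sin(r),np.cos(r)]
    return np.r_[d,1]
def w(n,uv,z,c=None):
    c=c or calibration(n); M=c["world_to_cam"]; o=-M[:3,:3].T@M[:3,3]; d=M[:3,:3].T@ray(n,uv,c)
    return (o+d*(z-o[2])/d[2])
def rect(n,corn,z,c=None,s=1.):
    p=np.array([w(n,np.array(q)/s,z,c)[:2] for q in corn],np.float32)
    (x,y),(a,b),_=cv2.minAreaRect(p); B=cv2.boxPoints(((x,y),(a,b),_)); e=[B[1]-B[0],B[2]-B[1]]
    L=max(e,key=np.linalg.norm); m=p.mean(0)
    return np.round(np.r_[m,max(a,b),min(a,b),np.degrees(np.arctan2(L[1],L[0]))%180],1)
def go(x,y,z,ang):
    """offset in tool axes to TCP x,y,z with the jaw axis at ang deg (mod 180)"""
    s=get_state(); r=R.from_quat(s["eef_rot"]); d=r.inv().apply(np.array([x,y,z])-s["position"])
    X=r.as_matrix()[:,0]; Z=r.as_matrix()[:,2]; cur=np.degrees(np.arctan2(X[1],X[0]))
    da=-((ang-cur+90)%180-90)
    print("t",round(s["t"],2),"pos",s["position"].round(1),"jaw",round(cur,1),"Z",Z.round(3),"j6",s["joint_positions"][5].round(2),"gap",round(s["finger_gap"],1))
    print("tool shift now",d.round(1),"roll",np.radians(da).round(3))
    # shift after the roll
    q=r*R.from_rotvec([0,0,np.radians(da)]); print("shift after roll",q.inv().apply(np.array([x,y,z])-s["position"]).round(1))
E
python3 - <<'E'
from h import *
im=grab_frame("top")[:,:,::-1]
c=calibration("top")
cv2.imwrite("pics/crop0.png",cv2.resize(im[140:245,125:265],(800,600),interpolation=cv2.INTER_CUBIC))
s=1.5625
print("tray",rect("top",[(471,240),(533,238),(543,332),(481,338)],12,c,s))
print("mat",rect("top",[(581,292),(697,294),(699,380),(583,377)],4,c,s))
print("wood",rect("top",[(202,292),(236,286),(249,361),(216,368)],28,c,s))
print("stack top",rect("top",[(349,259),(382,262),(372,296),(340,292)],108,c,s))
for nm,p,z in (("pot",(448,175),0),("mug",(586,200),40),("stamp",(292,207),0)):print(nm,w("top",np.array(p)/s,z).round())
E
```

```text
tray [ 563.4 -123.4  173.   108.7    5.4]
mat [ 482.9 -351.6  201.4  148.3   89.4]
wood [484.2 354.1 132.7  58.4  13.2]
stack top [555.4 122.7  62.8  51.9 166.8]
pot [769. -22.   0.]
mug [ 712. -257.   40.]
stamp [705. 258.   0.]
```

View pics/crop0.png

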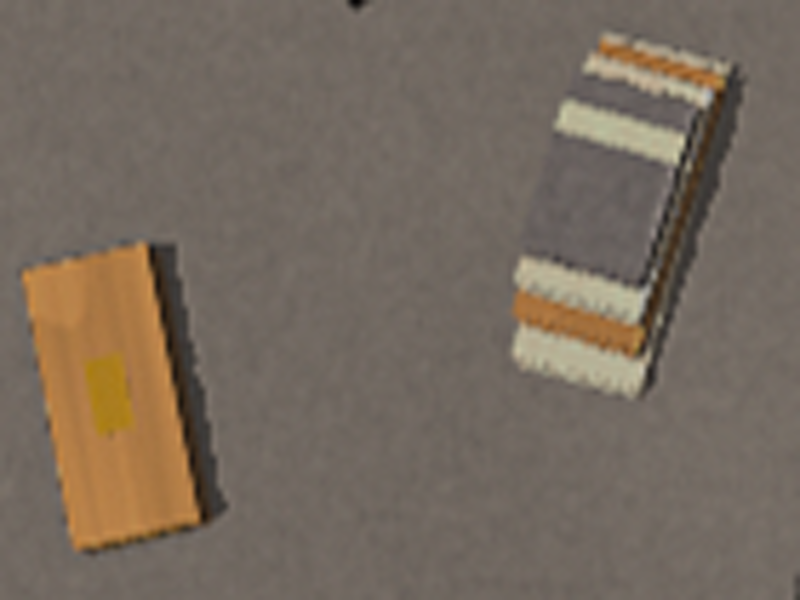

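The crop shows the wooden block with its brass plate at crop (110,395), so that is the dummy block. The grey book with the pale band sits on the stack, with corners at about (585,75), (708,100), (643,285) and (522,258).

```bash
python3 - <<'E'
from h import *
c=calibration("top")
f=lambda P:[(125+x*.175,140+y*.175) for x,y in P]
r=rect("top",f([(585,75),(708,100),(643,285),(522,258)]),108,c);print("top",r)
a=w("top",f([(578,388)])[0],30,c);b=w("top",f([(665,50)])[0],30,c);print("base ends",a,b,np.hypot(*(a-b)[:2]),(a+b)/2,np.degrees(np.arctan2(*(b-a)[1::-1])))
print("wood",rect("top",f([(22,272),(148,243),(202,520),(78,548)]),28,c))
go(r[0],r[1],190,r[4]+90)
E
```

```text
top [570.8 119.   90.8  54.5 163.2]
base ends [489.78222577 138.6839737   30.        ] [651.32627967 102.34267674  30.        ] 165.58131300442068 [570.55425272 120.51332522  30.        ] -12.678319083581163
wood [483.8 353.6 132.7  59.7  14.4]
t 0.15 pos [ 145.3 -607.4  191.6] jaw 103.4 Z [-0.     0.002 -1.   ] j6 -0.26 gap 85.0
tool shift now [607.5 582.7   2.5] roll 0.528
shift after roll [818.3 197.4   2.5]
```

```bash
python3 -m creep '36 34 0 0 1;36 34 0 0 1;36 34 0 0 1;36 34 0 0 1;36 34 0 0 1;36 34 0 0 1;36 34 0 0 1;36 34 0 0 1' 50; python3 -c "
from h import *
go(570,119,190,75.5)"
```

```text
t: 0.95
position: [343.3, -261.9, 187.8]
eef_rot: [0.624, 0.781, 0.001, -0.003]
ft_force: [1.1, -0.7, 0.2]
finger_gap: 85.4
t 0.95 pos [ 343.3 -261.9  187.8] jaw 102.7 Z [-0.004  0.005 -1.   ] j6 -1.07 gap 85.4
tool shift now [321.5 305.1  -1. ] roll 0.475
shift after roll [425.5 124.1  -1. ]
```

```bash
python3 -m creep '36 34 0 0 1;36 34 0 0 1;36 34 0 0 1;36 34 0 0 1;36 34 0 0 1;36 34 0 0 1;36 34 0 0 1;36 34 0 0 1'; python3 -m creep '0 0 0 0.12 1;0 0 0 0.12 1;0 0 0 0.12 1;0 0 0 0.12 1;0 0 0 0 1'; python3 -c "
from h import *
go(570,119,190,75.5)"
```

```text
t: 1.75
position: [542.2, 85.3, 190.0]
eef_rot: [0.623, 0.782, 0.002, -0.002]
ft_force: [0.3, -1.2, 1.0]
finger_gap: 85.1
t: 2.25
position: [544.2, 92.4, 186.3]
eef_rot: [0.794, 0.608, -0.001, -0.003]
ft_force: [0.5, -0.1, 0.2]
finger_gap: 85.1
t 2.25 pos [544.2  92.4 186.3] jaw 74.9 Z [-0.006  0.004 -1.   ] j6 -2.29 gap 85.1
tool shift now [32.4 17.9 -3.7] roll -0.011
shift after roll [32.2 18.3 -3.7]
```

```bash
python3 -m creep '20 9 0 0 1;12 9 -2 0 1;0 0 0 0 1;0 0 0 0 1'; python3 - <<'E'
from h import *
go(570,119,190,75.5)
c=calibration("wrist"); im=grab_frame("wrist")[:,:,::-1]
np.save("c1.npy",c["world_to_cam"]);print(c["fovy"],c["cx"],c["cy"],c["world_to_cam"].round(2).tolist())
cv2.imwrite("pics/w1.png",cv2.resize(im,(800,600),interpolation=cv2.INTER_CUBIC))
E
```

```text
t: 2.65
position: [569.2, 118.5, 187.4]
eef_rot: [0.791, 0.611, -0.002, -0.004]
ft_force: [-0.2, -0.6, -0.3]
finger_gap: 85.7
t 2.65 pos [569.2 118.5 187.4] jaw 75.4 Z [-0.008  0.004 -1.   ] j6 -2.3 gap 85.7
tool shift now [ 0.7  0.6 -2.6] roll -0.002
shift after roll [ 0.7  0.6 -2.6]
65.70646984690485 252.12964640402387 193.33425533506417 [[0.25, 0.97, 0.0, -259.63], [0.92, -0.24, 0.31, -532.48], [0.3, -0.08, -0.95, 214.51], [0.0, 0.0, 0.0, 1.0]]
```

View pics/w1.png

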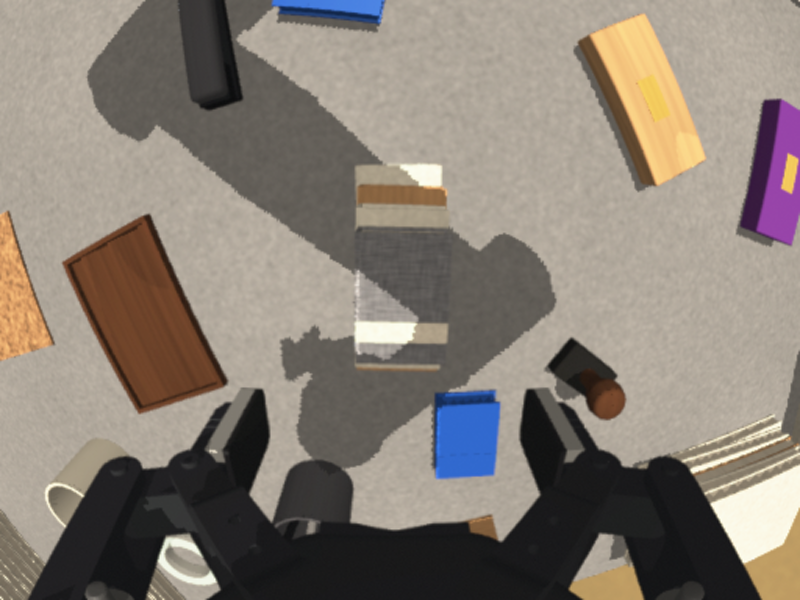

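The wrist view shows the grey top book with corners at about (356,228), (450,230), (446,366) and (357,363). The books below are aligned with it, and the tray is at (145,312).

```bash
python3 - <<'E'
from h import *
c=calibration("wrist");s=1.5625
r=rect("wrist",[(356,228),(450,230),(446,366),(357,363)],108,c,s);print(r)
print("tray",rect("wrist",[(65,263),(150,216),(226,384),(140,411)],12,c,s))
print("base near end",[w("wrist",np.array(p)/s,30,c).round(1)[:2] for p in((356,166),(442,164))])
print("wanted near",[w("wrist",np.array(p)/s,58,c).round(1)[:2] for p in((357,185),(446,187))])
print("wood",rect("wrist",[(586,37),(644,15),(704,158),(654,186)],28,c,s))
go(r[0],r[1],86,r[4]+90)
E
```

```text
[573.5 123.3  85.5  55.7 164.3]
tray [ 564.  -119.1  164.5  112.2    4.9]
base near end [array([491.3, 111.4]), array([505.5, 171.9])]
wanted near [array([503.8, 111. ]), array([520. , 168.1])]
wood [486.1 353.  130.6  61.   14.9]
t 2.7 pos [569.2 118.4 187.5] jaw 75.3 Z [-0.008  0.004 -1.   ] j6 -2.3 gap 85.7
tool shift now [  5.7   3.8 101.4] roll 0.018
shift after roll [  5.7   3.7 101.4]
```

```bash
python3 -m creep '4 3 0 0.01 1;0 0 30 0 1;0 0 30 0 1;0 0 25 0 1;0 0 8 0 1;0 0 0 0 1'; python3 -c "
from h import *
go(573,122,87,74.5)"
```

```text
t: 3.3
position: [573.1, 120.9, 94.4]
eef_rot: [0.795, 0.607, 0.0, -0.003]
ft_force: [-0.2, -0.2, 0.3]
finger_gap: 85.9
t 3.3 pos [573.1 120.9  94.4] jaw 74.7 Z [-0.003  0.006 -1.   ] j6 -2.31 gap 85.9
tool shift now [ 1.  -0.4  7.4] roll 0.004
shift after roll [ 1.  -0.4  7.4]
```

Closing now. If the gap stops near 56 mm the grip is good.

```bash
python3 -m creep '0.5 0 6 0 1;0 0 1 0 1;0 0 0 0 0;0 0 0 0 0;0 0 0 0 0;0 0 0 0 0;0 0 0 0 0;0 0 0 0 0' 50; python3 -m creep '0 0 -20 0 0;0 0 -30 0 0;0 0 -40 0 0;0 0 0 0 0'; python3 - <<'E'
from h import *
go(483,-398,140,90)
im=grab_frame("wrist")[:,:,::-1];cv2.imwrite("pics/w2.png",cv2.resize(im,(640,480)))
E
```

```text
t: 4.1
position: [576.6, 122.6, 92.4]
eef_rot: [0.795, 0.607, 0.005, -0.002]
ft_force: [-0.2, -0.9, -0.4]
finger_gap: 0.0
t: 4.5
position: [575.4, 121.2, 184.1]
eef_rot: [0.795, 0.607, 0.003, -0.002]
ft_force: [-0.3, 0.2, 0.6]
finger_gap: -0.1
t 4.5 pos [575.4 121.2 184.1] jaw 74.8 Z [ 0.003  0.007 -1.   ] j6 -2.31 gap -0.1
tool shift now [-525.5   47.2   40.3] roll -0.266
shift after roll [-519.5  -92.5   40.3]
```

View pics/w2.png

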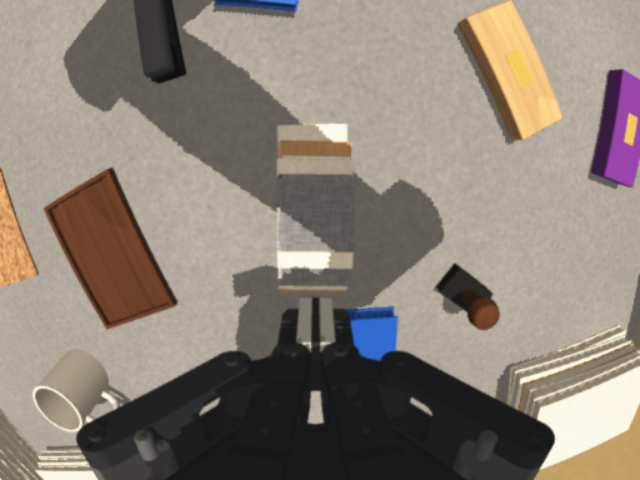

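The fingers shut on nothing (gap 0) and the stack did not move. The wrist view puts the fingertips at (316,300), past the far end of the stack. I'll project the TCP into the cameras to see which reading is off.

```bash
python3 - <<'E'
from h import *
s=get_state();P=s["position"];Z=R.from_quat(s["eef_rot"]).apply([0,0,1])
def proj(n,p,c):
    q=c["world_to_cam"]@np.r_[p,1];f=192/np.tan(np.radians(c["fovy"]/2));q=q[:3]
    if n=="wrist":
        t=np.arctan2(np.hypot(q[0],q[1]),q[2]);u=q[:2]/np.hypot(q[0],q[1])*t*f
    else:u=q[:2]/q[2]*f
    return (u+[c["cx"],c["cy"]]).round(1)
for n in("wrist","top","side"):
    c=calibration(n);M=c["world_to_cam"];print(n,"cam",(-M[:3,:3].T@M[:3,3]).round(),"TCP",proj(n,P,c),"grasp",proj(n,P-19*Z,c),"book",proj(n,[573,122,108],c))
T=grab_frame("top")[:,:,::-1];S=grab_frame("side")[:,:,::-1]
a=cv2.resize(T[110:230,170:310],(400,343));b=cv2.resize(S[100:230,190:330],(400,371))
a=cv2.copyMakeBorder(a,0,28,0,0,cv2.BORDER_CONSTANT)
cv2.imwrite("pics/ts.png",np.hstack([a,b]))
E
```

```text
wrist cam [494. 143. 362.] TCP [250.9 224.2] grasp [250.8 237. ] book [252.  190.1]
top cam [ 355.   53. 1054.] TCP [229.7 163.1] grasp [229.2 161. ] book [231.4 170.4]
side cam [ 450. 1280. 1210.] TCP [238.8 172.7] grasp [238.8 168.2] book [238.8 189.5]
```

View pics/ts.png

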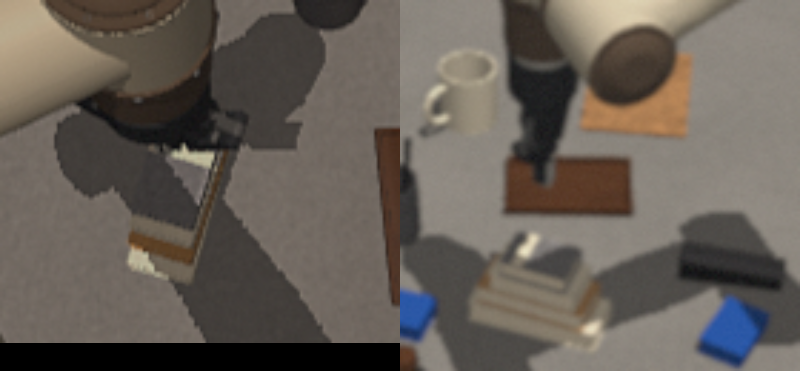

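Crop ts.png puts the shut fingertip at side pixel (240,164), where the TCP projects to (239,173). The wrist tip at (253,240) versus the predicted (251,224) agrees. So the real tips sit about 30–35 mm above the reported TCP, with no lateral error. I'll calibrate the height by touching the top book (z = 108) lightly with the fingers shut.

```bash
python3 -m creep '0 0 40 0 0;0 0 40 0 0;0 0 10 0 0;0 0 0 0 0;0 0 0 0 0'; python3 -m creep '0 0 4 0 0;0 0 0 0 0'; python3 -m creep '0 0 4 0 0;0 0 0 0 0'
```

```text
t: 5.15
position: [569.3, 119.6, 82.6]
eef_rot: [0.795, 0.607, -0.005, -0.004]
ft_force: [0.3, 0.2, 1.2]
finger_gap: 0.3
t: 5.35
position: [570.9, 120.3, 80.7]
eef_rot: [0.795, 0.607, -0.003, -0.004]
ft_force: [-0.2, -0.3, 0.6]
finger_gap: 0.1
t: 5.55
position: [572.1, 120.8, 78.4]
eef_rot: [0.795, 0.607, -0.001, -0.003]
ft_force: [0.3, -0.3, 0.0]
finger_gap: 0.3
```

```bash
for i in 1 2 3; do python3 -m creep '0 0 4 0 0;0 0 0 0 0' | grep -E "pos|force"; done
```

```text
position: [572.5, 121.0, 74.9]
ft_force: [-0.7, -0.3, -0.2]
position: [572.4, 121.0, 70.6]
ft_force: [0.3, -0.2, -0.0]
position: [573.8, 121.5, 70.0]
ft_force: [-0.0, -0.7, 0.1]
```

```bash
for i in 1 2 3; do python3 -m creep '0 0 3 0 0;0 0 0 0 0' | grep -E "pos|force"; done; python3 - <<'E'
from h import *
T=grab_frame("wrist")[:,:,::-1];S=grab_frame("side")[:,:,::-1]
a=cv2.resize(T[100:300,150:350],(400,400));b=cv2.resize(S[150:230,190:270],(400,400),interpolation=cv2.INTER_CUBIC)
cv2.imwrite("pics/ts2.png",np.hstack([a,b]))
E
```

```text
position: [574.7, 121.8, 69.7]
ft_force: [-0.6, -0.4, -0.1]
position: [575.4, 122.2, 69.7]
ft_force: [0.6, -1.0, 0.6]
position: [576.0, 122.4, 69.5]
ft_force: [-0.6, -0.1, -0.1]
```

View pics/ts2.png

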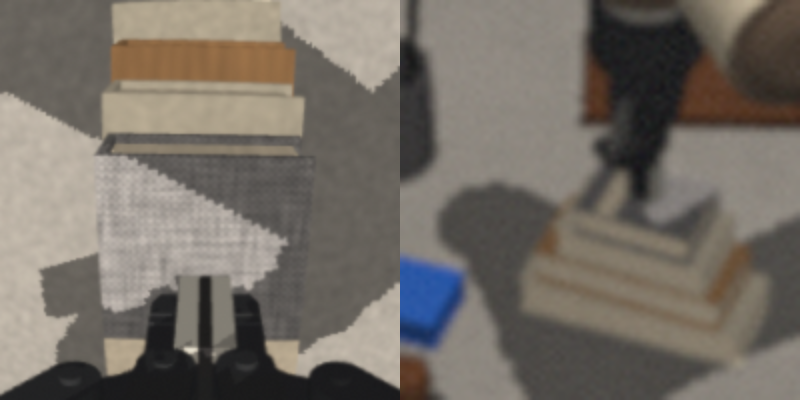

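The side close-up shows the shut tips resting on the grey cover at native (238,189). The reported z stalls at 70 while the book top is at 108, so the tips are about 38 mm above the reported TCP. To grip the top book I'll use a reported z of about 47.

```bash
python3 -m creep '0 0 -30 0 0;0 0 -30 0 1;0 0 0 0 1;0 0 0 0 1;0 0 0 0 1;0 0 0 0 1;0 0 0 0 1'; python3 -c "
from h import *
go(573,122,47,74.5)"
```

```text
t: 7.55
position: [572.2, 120.4, 122.4]
eef_rot: [0.793, 0.609, -0.003, -0.002]
ft_force: [0.3, -0.3, -0.3]
finger_gap: 84.9
t 7.55 pos [572.2 120.4 122.4] jaw 75.0 Z [-0.007 -0.001 -1.   ] j6 -2.31 gap 84.9
tool shift now [ 1.9  0.9 75.4] roll 0.009
shift after roll [ 1.9  0.8 75.4]
```

```bash
python3 -m creep '1 0 30 0 1;0 0 30 0 1;0 0 10 0 1;0 0 0 0 1;0 0 0 0 1'; python3 -c "
from h import *
go(573,122,47,74.5)"
```

```text
t: 8.05
position: [572.5, 121.3, 49.8]
eef_rot: [0.793, 0.609, -0.003, -0.002]
ft_force: [0.1, 0.2, 0.2]
finger_gap: 85.3
t 8.05 pos [572.5 121.3  49.8] jaw 75.0 Z [-0.008 -0.002 -1.   ] j6 -2.31 gap 85.3
tool shift now [0.8 0.3 2.8] roll 0.009
shift after roll [0.8 0.3 2.8]
```

```bash
python3 -m creep '1 0 4 0.01 1;0 0 0 0 0;0 0 0 0 0;0 0 0 0 0;0 0 0 0 0;0 0 0 0 0;0 0 0 0 0' 50; python3 -m creep '0 0 -20 0 0;0 0 -30 0 0;0 0 -50 0 0;0 0 0 0 0;0 0 0 0 0'; python3 -c "
from h import *
go(483,-400,150,90)"
```

```text
t: 8.75
position: [575.1, 123.4, 49.6]
eef_rot: [0.797, 0.605, 0.0, -0.001]
ft_force: [0.2, -1.0, -1.1]
finger_gap: 54.9
t: 9.25
position: [573.5, 122.5, 150.3]
eef_rot: [0.797, 0.604, -0.003, -0.002]
ft_force: [0.5, -0.3, -2.4]
finger_gap: 55.2
t 9.25 pos [573.5 122.5 150.3] jaw 74.4 Z [-0.007 -0.001 -1.   ] j6 -2.33 gap 55.2
tool shift now [-527.5   53.8    1.3] roll -0.273
shift after roll [-522.5  -90.5    1.3]
```

```bash
python3 -m creep '-48 5 0 -0.04 0;-48 4 0 -0.04 0;-48 2 0 -0.04 0;-48 0 0 -0.04 0;-48 -2 0 -0.04 0;-48 -4 0 -0.04 0;-48 -6 0 -0.03 0;-48 -6 0 0 0'; python3 -c "
from h import *
go(483,-400,150,89.4)"
```

```text
t: 10.05
position: [515.7, -265.4, 144.7]
eef_rot: [0.699, 0.715, -0.004, -0.005]
ft_force: [1.0, 0.5, -1.4]
finger_gap: 54.9
t 10.05 pos [ 515.7 -265.4  144.7] jaw 91.3 Z [-0.013  0.    -1.   ] j6 -1.36 gap 54.9
tool shift now [-133.9  -35.8   -4.9] roll 0.033
shift after roll [-135.   -31.4   -4.9]
```

```bash
python3 -m creep '-45 -12 0 0.03 0;-45 -12 0 0 0;-40 -7 0 0 0;0 0 0 0 0;0 0 0 0 0;0 0 40 0 0;0 0 40 0 0'; python3 -c "
from h import *
go(483,-400,-26,89.4)"
```

```text
t: 10.75
position: [481.5, -407.0, 61.9]
eef_rot: [0.713, 0.701, -0.005, -0.002]
ft_force: [-0.2, 0.1, -2.8]
finger_gap: 54.7
t 10.75 pos [ 481.5 -407.    61.9] jaw 89.1 Z [-0.01  -0.004 -1.   ] j6 -1.15 gap 54.7
tool shift now [ 7.4  2.2 87.9] roll -0.006
shift after roll [ 7.4  2.3 87.9]
```

```bash
python3 -m creep '7 2 35 0 0;0 0 35 0 0;0 0 12 0 0;0 0 3 0 0;0 0 0 0 0'; python3 -c "
from h import *
go(483,-400,-29,89.4)"
```

```text
t: 11.25
position: [481.6, -393.5, -29.9]
eef_rot: [0.71, 0.704, -0.006, -0.006]
ft_force: [-0.4, -0.4, -0.8]
finger_gap: 54.8
t 11.25 pos [ 481.6 -393.5  -29.9] jaw 89.5 Z [-0.018 -0.    -1.   ] j6 -1.17 gap 54.8
tool shift now [-6.5  1.5 -0.9] roll 0.002
shift after roll [-6.5  1.5 -0.9]
```

```bash
python3 -m creep '0 0 -8 0 0;-7 1 0 0 0;0 0 0 0 0;0 0 7 0 0;0 0 2 0 0;0 0 0 0 0'; python3 -m creep '0 0 0 0 1;0 0 0 0 1;0 0 0 0 1;0 0 0 0 1;0 0 0 0 1;0 0 -30 0 1;0 0 -50 0 1;0 0 -50 0 1' ; python3 -c "
from h import *
go(573,122,110,74.5)"
```

```text
t: 11.85
position: [486.6, -402.6, -25.2]
eef_rot: [0.71, 0.704, -0.005, -0.001]
ft_force: [0.2, -0.7, -0.8]
finger_gap: 54.7
t: 12.65
position: [482.7, -399.2, 99.5]
eef_rot: [0.71, 0.704, -0.008, -0.011]
ft_force: [1.0, -0.5, 0.1]
finger_gap: 85.3
t 12.65 pos [ 482.7 -399.2   99.5] jaw 89.5 Z [-0.026  0.004 -1.   ] j6 -1.15 gap 85.3
tool shift now [521.9  85.6 -10.6] roll 0.262
shift after roll [526.3 -52.5 -10.6]
```

```bash
python3 -m creep '49 8 -2 0 1;49 8 -2 0 1;49 8 -2 0.04 1;49 6 -2 0.04 1;49 4 -2 0.04 1;49 2 0 0.04 1;49 0 0 0.04 1;49 -2 0 0.04 1'; python3 -c "
from h import *
go(573,122,110,74.5)"
```

```text
t: 13.45
position: [558.6, -10.2, 120.5]
eef_rot: [0.795, 0.606, -0.002, 0.002]
ft_force: [1.2, -0.0, -0.6]
finger_gap: 85.7
t 13.45 pos [558.6 -10.2 120.5] jaw 74.6 Z [-0.001 -0.005 -1.   ] j6 -2.12 gap 85.7
tool shift now [131.3 -21.2   9.8] roll 0.002
shift after roll [131.3 -21.5   9.8]
```

```bash
python3 -m creep '45 -8 3 0 1;45 -8 3 0 1;32 -3 3 0 1;0 0 0 0 1;0 0 0 0 1;0 0 0 0 1'; python3 - <<'E'
from h import *
go(574,122,22,75.5)
c=calibration("wrist");np.save("c.npy",c,allow_pickle=True)
im=grab_frame("wrist")[:,:,::-1]
cv2.imwrite("pics/w3.png",cv2.resize(im,(800,600),interpolation=cv2.INTER_CUBIC))
E
```

```text
t: 14.05
position: [573.3, 123.9, 111.7]
eef_rot: [0.793, 0.61, -0.0, 0.002]
ft_force: [0.2, 0.4, 0.2]
finger_gap: 85.4
t 14.05 pos [573.3 123.9 111.7] jaw 75.1 Z [ 0.003 -0.004 -1.   ] j6 -2.32 gap 85.4
tool shift now [-1.3  0.9 89.7] roll -0.007
shift after roll [-1.3  0.9 89.7]
```

View pics/w3.png

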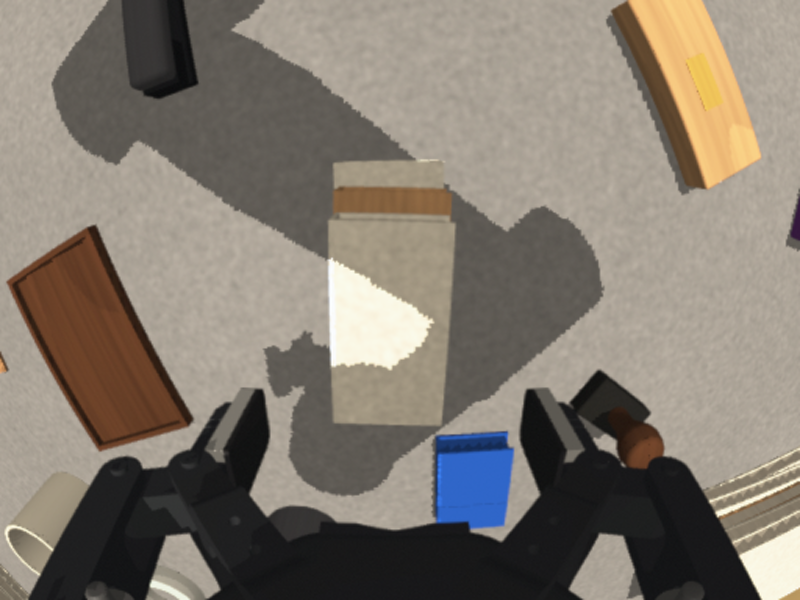

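The white second book has corners at (329,220), (455,222), (442,425) and (333,423). The brown end edge runs (333,187)–(452,190) and the base end (333,163)–(443,162).

```bash
python3 - <<'E'
from h import *
c=np.load("c.npy",allow_pickle=True).item();s=1.5625
r=rect("wrist",[(329,220),(455,222),(442,425),(333,423)],84,c,s);print(r)
def near(a,b,z,L):
    p,q=[w("wrist",np.array(k)/s,z,c)[:2] for k in(a,b)];d=(q-p)/np.linalg.norm(q-p)
    print(np.linalg.norm(q-p),(p+q)/2+L/2*np.array([d[1],-d[0]]),np.degrees(np.arctan2(d[1],d[0])))
near((333,187),(452,190),58,134);near((333,163),(443,162),30,160)
go(r[0],r[1],21,r[4]+90)
E
```

```text
[575.6 121.7 108.3  58.6 164.1]
60.05637104940226 [575.63575165 121.33592389] 73.6282672492374
61.577988169324335 [576.05176051 120.71956551] 75.48951325800387
t 14.1 pos [573.2 123.6 111.7] jaw 75.1 Z [ 0.003 -0.004 -1.   ] j6 -2.33 gap 85.4
tool shift now [-0.9  2.5 90.7] roll 0.017
shift after roll [-0.9  2.5 90.7]
```

```bash
python3 -m creep '-1 2 30 0.015 1;0 0 30 0 1;0 0 25 0 1;0 0 0 0 1;0 0 0 0 1'; python3 -c "
from h import *
go(575.6,121.7,23,74.2)"
```

```text
t: 14.6
position: [577.5, 116.0, 28.0]
eef_rot: [0.8, 0.6, 0.003, 0.003]
ft_force: [0.4, 0.3, 1.3]
finger_gap: 85.6
t 14.6 pos [577.5 116.   28. ] jaw 73.7 Z [ 0.008 -0.002 -1.   ] j6 -2.34 gap 85.6
tool shift now [ 4.9 -3.4  4.9] roll -0.008
shift after roll [ 5.  -3.4  4.9]
```

```bash
python3 -m creep '5 -3 4 -0.008 1;0 0 0 0 1;0 0 0 0 0;0 0 0 0 0;0 0 0 0 0;0 0 0 0 0;0 0 0 0 0;0 0 0 0 0' 50; python3 -m creep '0 0 -20 0 0;0 0 -30 0 0;0 0 -50 0 0;0 0 -25 0 0;0 0 0 0 0'; python3 -c "
from h import *
go(483,-304,150,89.4)"
```

```text
t: 15.4
position: [578.3, 122.5, 28.9]
eef_rot: [0.798, 0.603, 0.007, 0.004]
ft_force: [-0.5, 0.9, -0.9]
finger_gap: 56.5
t: 15.9
position: [574.3, 121.4, 154.5]
eef_rot: [0.798, 0.603, 0.002, 0.003]
ft_force: [0.7, 0.5, -1.9]
finger_gap: 56.9
t 15.9 pos [574.3 121.4 154.5] jaw 74.1 Z [ 0.008 -0.002 -1.   ] j6 -2.34 gap 56.9
tool shift now [-434.1   28.4    4.7] roll -0.266
shift after roll [-426.3  -86.9    4.7]
```

```bash
python3 -m creep '-49 2 0 -0.04 0;-49 0 0 -0.04 0;-49 -2 0 -0.04 0;-49 -4 0 -0.04 0;-49 -6 0 -0.04 0;-49 -8 0 -0.04 0;-49 -10 0 -0.03 0;-42 -9 0 0 0'; python3 -c "
from h import *
go(483,-303,150,89.4)"
```

```text
t: 16.7
position: [480.4, -257.9, 142.6]
eef_rot: [0.702, 0.712, -0.001, -0.003]
ft_force: [0.9, -0.4, -1.1]
finger_gap: 56.5
t 16.7 pos [ 480.4 -257.9  142.6] jaw 90.8 Z [-0.006  0.002 -1.   ] j6 -1.36 gap 56.5
tool shift now [-45.1   1.9  -7.5] roll 0.025
shift after roll [-45.    3.1  -7.5]
```

```bash
python3 -m creep '-40 2 0 0.02 0;0 0 0 0 0;0 0 45 0 0;0 0 45 0 0;0 0 30 0 0;0 0 0 0 0;0 0 0 0 0'; python3 -c "
from h import *
go(483,-303,-22,89.4)"
```

```text
t: 17.4
position: [474.3, -302.5, 10.3]
eef_rot: [0.713, 0.701, -0.004, -0.009]
ft_force: [0.7, -0.3, -1.0]
finger_gap: 56.5
t 17.4 pos [ 474.3 -302.5   10.3] jaw 89.0 Z [-0.018  0.007 -1.   ] j6 -1.3 gap 56.5
tool shift now [-0.6  9.3 32.1] roll -0.007
shift after roll [-0.6  9.3 32.1]
```

```bash
python3 -m creep '0 8 22 0 0;0 0 10 0 0;0 0 2 0 0;0 0 0 0 0;0 0 0 0 0'; python3 -m creep '0 0 0 0 1;0 0 0 0 1;0 0 0 0 1;0 0 0 0 1;0 0 0 0 1;0 0 -30 0 1;0 0 -50 0 1;0 0 -50 0 1' ; python3 - <<'E'
from h import *
go(575.7,121.3,100,74.5)
im=grab_frame("wrist")[:,:,::-1]
np.save("c.npy",calibration("wrist"),allow_pickle=True)
cv2.imwrite("pics/w4.png",cv2.resize(im,(800,600),interpolation=cv2.INTER_CUBIC))
E
```

```text
t: 17.9
position: [486.2, -303.0, -18.3]
eef_rot: [0.712, 0.702, -0.002, -0.004]
ft_force: [1.1, 0.4, -1.2]
finger_gap: 56.2
t: 18.7
position: [483.1, -302.3, 111.0]
eef_rot: [0.712, 0.702, -0.004, -0.01]
ft_force: [1.4, -0.2, 0.0]
finger_gap: 85.6
t 18.7 pos [ 483.1 -302.3  111. ] jaw 89.1 Z [-0.02   0.007 -1.   ] j6 -1.31 gap 85.6
tool shift now [424.9  86.3  12.3] roll 0.255
shift after roll [432.9 -23.7  12.3]
```

View pics/w4.png

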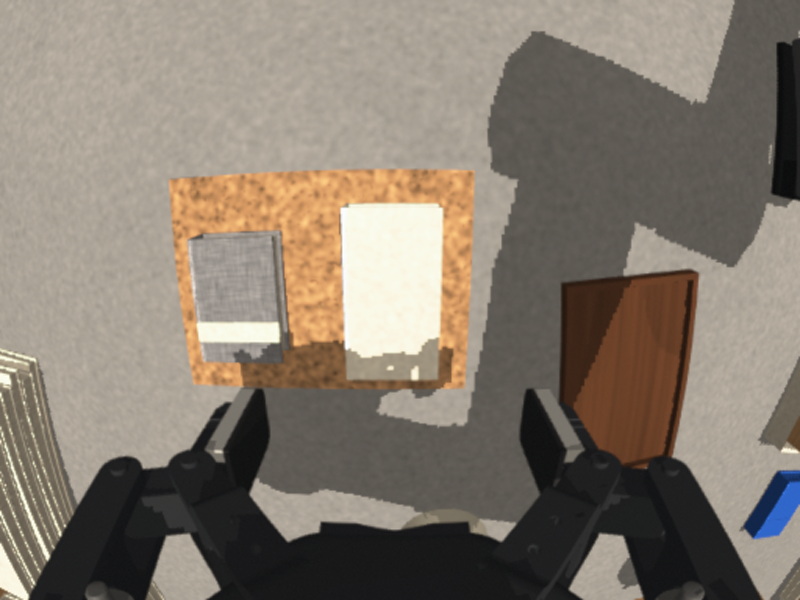

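Both books lie flat on the mat: grey top face (191,238)–(283,360), white (341,207)–(440,380). I'll record their poses and go for the reserved book.

```bash
python3 - <<'E'
from h import *
c=np.load("c.npy",allow_pickle=True).item();s=1.5625
print("topb",rect("wrist",[(191,239),(278,232),(284,360),(203,363)],28,c,s))
print("second",rect("wrist",[(341,207),(442,206),(440,380),(346,379)],30,c,s))
print("mat",rect("wrist",[(170,180),(473,171),(466,388),(194,384)],4,c,s))
E
python3 -m creep '49 9 0 0 1;49 9 0 0 1;49 8 0 0.04 1;49 6 0 0.04 1;49 4 0 0.04 1;49 2 0 0.04 1;49 0 0 0.04 1;30 -2 0 0.05 1'; python3 -c "
from h import *
go(575.7,121.3,80,74.3)"
```

```text
topb [ 496.3 -406.3   91.7   59.7  177.5]
second [ 494.9 -305.6  114.    62.3  178.9]
mat [ 494.7 -356.3  209.1  155.9   89.5]
t: 19.55
position: [562.5, 69.3, 125.7]
eef_rot: [0.8, 0.6, 0.004, 0.005]
ft_force: [-0.0, -0.4, -0.3]
finger_gap: 85.2
t 19.55 pos [562.5  69.3 125.7] jaw 73.8 Z [ 0.012 -0.003 -1.   ] j6 -2.27 gap 85.2
tool shift now [53.6 -2.4 45.7] roll -0.009
shift after roll [53.6 -1.9 45.7]
```

```bash
python3 -m creep '30 -1 10 -0.008 1;22 -1 10 0 1;0 0 0 0 1;0 0 30 0 1;0 0 0 0 1'; python3 -c "
from h import *
go(575.7,121.3,1,74.2)"
```

```text
t: 20.05
position: [576.4, 127.0, 74.2]
eef_rot: [0.795, 0.606, 0.005, 0.005]
ft_force: [-1.2, -0.3, -0.6]
finger_gap: 85.5
t 20.05 pos [576.4 127.   74.2] jaw 74.7 Z [ 0.015 -0.002 -1.   ] j6 -2.34 gap 85.5
tool shift now [-5.9 -0.3 73.2] roll 0.008
shift after roll [-5.9 -0.2 73.2]
```

```bash
python3 -m creep '-5 0 20 0 1;0 0 30 0 1;0 0 15 0 1;0 0 0 0 1;0 0 0 0 1'; python3 -c "
from h import *
go(575.7,121.3,1,74.2)"
```

```text
t: 20.55
position: [580.5, 119.7, 14.4]
eef_rot: [0.795, 0.606, 0.009, 0.007]
ft_force: [1.0, 0.6, 1.1]
finger_gap: 85.4
t 20.55 pos [580.5 119.7  14.4] jaw 74.6 Z [ 0.024 -0.001 -1.   ] j6 -2.34 gap 85.4
tool shift now [ 0.2 -5.4 13.3] roll 0.007
shift after roll [ 0.2 -5.4 13.3]
```

```bash
python3 -m creep '0 -4 8 0.005 1;0 0 3 0 1;0 0 0 0 1;0 0 0 0 0;0 0 0 0 0;0 0 0 0 0;0 0 0 0 0;0 0 0 0 0' 60; python3 -m creep '0 0 0 0 0;0 0 -20 0 0;0 0 -30 0 0;0 0 -40 0 0;0 0 0 0 0'; python3 -c "
from h import *
go(564,-121,90,95)"
```

```text
t: 21.35
position: [579.5, 121.6, 7.7]
eef_rot: [0.797, 0.604, 0.013, 0.009]
ft_force: [0.3, -0.5, 0.8]
finger_gap: 58.0
t: 21.85
position: [574.5, 120.4, 97.1]
eef_rot: [0.797, 0.604, 0.009, 0.008]
ft_force: [1.6, -0.4, -1.0]
finger_gap: 57.8
t 21.85 pos [574.5 120.4  97.1] jaw 74.3 Z [ 0.024 -0.001 -1.   ] j6 -2.34 gap 57.8
tool shift now [-235.3   55.3    7. ] roll -0.362
shift after roll [-239.6  -31.6    7. ]
```

```bash
python3 -m creep '-45 9 0 -0.08 0;-45 5 0 -0.08 0;-45 0 0 -0.08 0;-45 -6 0 -0.08 0;-45 -8 0 -0.04 0;0 0 0 0 0;0 0 0 0 0'; python3 - <<'E'
from h import *
go(564,-121,40,95)
np.save("c.npy",calibration("wrist"),allow_pickle=True)
im=grab_frame("wrist")[:,:,::-1]
cv2.imwrite("pics/w5.png",cv2.resize(im,(800,600),interpolation=cv2.INTER_CUBIC))
E
```

```text
t: 22.55
position: [546.7, -111.4, 92.1]
eef_rot: [0.67, 0.742, 0.007, 0.007]
ft_force: [0.1, 0.8, -1.0]
finger_gap: 57.8
t 22.55 pos [ 546.7 -111.4   92.1] jaw 95.8 Z [ 0.02   0.002 -1.   ] j6 -1.56 gap 57.8
tool shift now [-11.3  15.2  52.4] roll 0.015
shift after roll [-11.1  15.4  52.4]
```

View pics/w5.png

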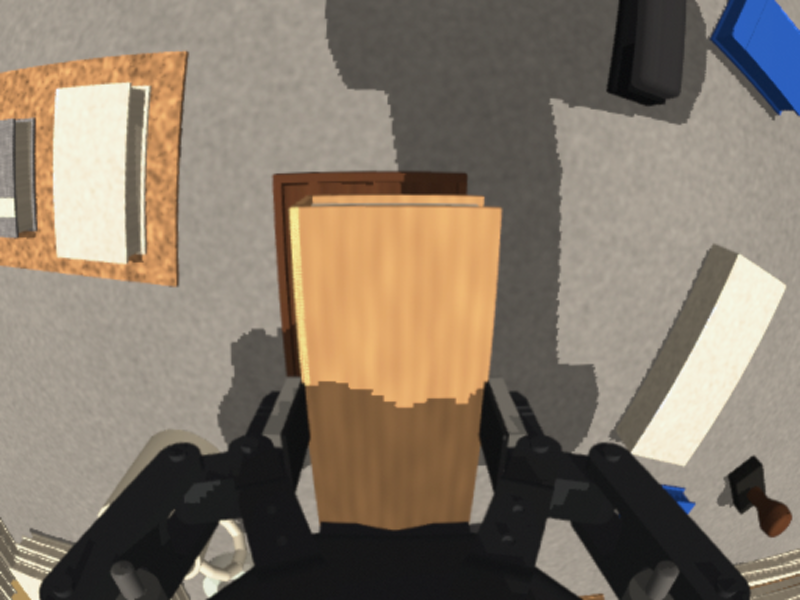

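The reserved brown book is held level, with its near edge at (291,208)–(500,208). The tray's near rim shows at (274,175)–(467,174), and only the base book remains on the table.

```bash
python3 - <<'E'
from h import *
c=np.load("c.npy",allow_pickle=True).item();s=1.5625
def near(a,b,z,L):
    p,q=[w("wrist",np.array(k)/s,z,c)[:2] for k in(a,b)];d=(q-p)/np.linalg.norm(q-p)
    m=(p+q)/2+L/2*np.array([d[1],-d[0]])
    print(np.linalg.norm(q-p).round(1),m.round(1),np.degrees(np.arctan2(d[1],d[0])).round(1));return m
near((274,175),(467,174),12,170)
near((291,208),(500,208),97.1-7.7+30+28-5,134)
print("base",rect("wrist",[(738,254),(785,287),(684,466),(633,454)],30,c,s))
E
```

```text
108.6 [ 564.  -122.7] 95.6
59.3 [ 545.6 -110. ] 95.8
base [576.6 122.1 160.3  61.6 166.4]
```

```bash
python3 -m creep '-12 15 0 0.005 0;0 0 0 0 0;0 0 35 0 0;0 0 25 0 0;0 0 10 0 0;0 0 0 0 0;0 0 0 0 0'; python3 -c "
from h import *
go(564.5,-123,-15,95.5)"
```

```text
t: 23.3
position: [565.8, -113.5, 20.4]
eef_rot: [0.668, 0.744, 0.008, 0.006]
ft_force: [-0.2, -0.2, -1.6]
finger_gap: 57.5
t 23.3 pos [ 565.8 -113.5   20.4] jaw 96.1 Z [ 0.02   0.003 -1.   ] j6 -1.54 gap 57.5
tool shift now [-9.4 -3.  35.4] roll 0.011
shift after roll [-9.4 -2.9 35.4]
```

```bash
python3 -m creep '-9 -3 0 0.01 0;0 0 15 0 0;0 0 12 0 0;0 0 5 0 0;0 0 0 0 0'; python3 -c "
from h import *
go(564.5,-123,-16,95.5)"
```

```text
t: 23.8
position: [568.0, -123.8, -7.6]
eef_rot: [0.672, 0.741, 0.011, 0.01]
ft_force: [-0.0, 0.2, -0.9]
finger_gap: 57.8
t 23.8 pos [ 568.  -123.8   -7.6] jaw 95.6 Z [ 0.03   0.003 -1.   ] j6 -1.54 gap 57.8
tool shift now [ 1.2 -3.7  8.3] roll 0.001
shift after roll [ 1.2 -3.7  8.3]
```

```bash
python3 -m creep '0 -3 5 0 0;0 0 4 0 0;0 0 3 0 0;0 0 0 0 0'; python3 -c "
from h import *
go(564.5,-123,-17,95.5)"
```

```text
t: 24.2
position: [567.0, -124.5, -16.5]
eef_rot: [0.672, 0.741, 0.012, 0.012]
ft_force: [0.6, -0.3, -1.5]
finger_gap: 57.8
t 24.2 pos [ 567.  -124.5  -16.5] jaw 95.6 Z [ 0.034  0.002 -0.999] j6 -1.54 gap 57.8
tool shift now [ 1.7 -2.4  0.4] roll 0.002
shift after roll [ 1.7 -2.4  0.4]
```

```bash
python3 -m creep '0 0 1 0 0;0 0 0 0 1;0 0 0 0 1;0 0 0 0 1;0 0 0 0 1;0 0 0 0 1'; python3 -m creep '0 0 -20 0 1;0 0 -30 0 1;0 0 -40 0 1;0 0 -40 0 1;0 0 0 0 1;0 0 0 0 1;0 0 0 0 1'; python3 - <<'E'
from h import *
go(485,353.3,60,104.6)
np.save("c.npy",calibration("wrist"),allow_pickle=True)
im=grab_frame("wrist")[:,:,::-1]
cv2.imwrite("pics/w6.png",cv2.resize(im,(800,600),interpolation=cv2.INTER_CUBIC))
E
```

```text
t: 24.8
position: [568.4, -124.5, -17.1]
eef_rot: [0.671, 0.741, 0.013, 0.013]
ft_force: [-0.2, 0.8, -0.4]
finger_gap: 85.4
t: 25.5
position: [562.4, -124.9, 115.8]
eef_rot: [0.671, 0.741, 0.011, 0.011]
ft_force: [0.3, 0.5, -0.5]
finger_gap: 85.5
t 25.5 pos [ 562.4 -124.9  115.8] jaw 95.6 Z [ 0.032  0.002 -0.999] j6 -1.54 gap 85.5
tool shift now [483.6 -31.8  54.1] roll -0.156
shift after roll [482.6  43.9  54.1]
```

View pics/w6.png

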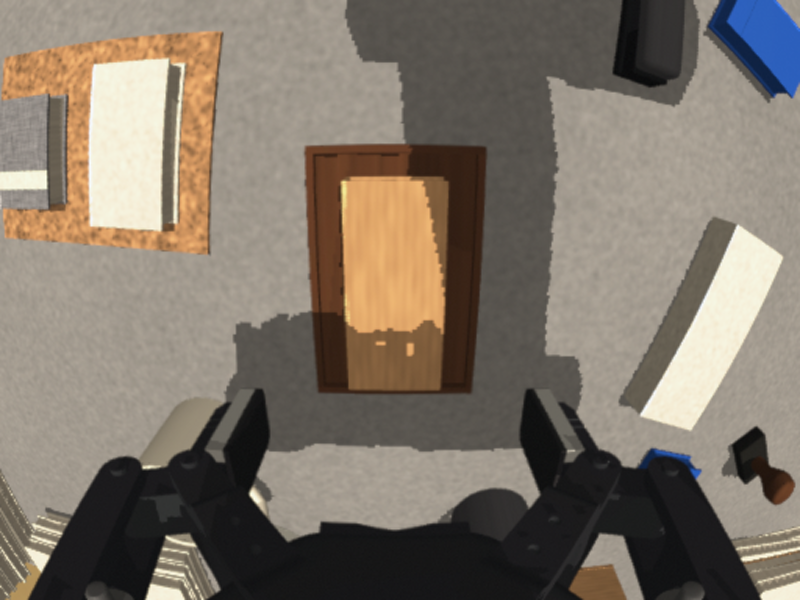

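The reserved book lies inside the tray. Its top corners are about (341,180), (448,178), (441,390) and (348,390), and the rim runs (305,147)–(472,392).

```bash
python3 - <<'E'
from h import *
c=np.load("c.npy",allow_pickle=True).item();s=1.5625
print("book",rect("wrist",[(341,180),(448,178),(441,390),(348,390)],33,c,s))
print("tray",rect("wrist",[(305,147),(486,147),(472,392),(319,392)],12,c,s))
print("base",rect("wrist",[(736,224),(781,257),(692,430),(640,412)],30,c,s))
print("second",rect("wrist",[(93,65),(170,58),(164,231),(89,225)],30,c,s))
E
python3 -m creep '48 -3 0 -0.03 1;48 -2 0 -0.03 1;48 0 0 -0.03 1;48 1 0 -0.03 1;48 2 0 -0.03 1;48 3 0 0 1;48 3 0 0 1;48 4 0 0 1'; python3 -c "
from h import *
go(485,353.3,60,104.6)"
```

```text
book [ 565.5 -123.5  135.8   61.1    5.9]
tray [ 563.6 -123.   168.6  109.5    5.7]
base [575.3 121.1 159.1  65.  166. ]
second [ 484.8 -301.5  108.1   60.9  179.5]
t: 26.35
position: [489.9, 258.9, 101.2]
eef_rot: [0.617, 0.787, 0.0, 0.007]
ft_force: [0.6, 0.5, 1.0]
finger_gap: 85.4
t 26.35 pos [489.9 258.9 101.2] jaw 103.8 Z [ 0.012 -0.009 -1.   ] j6 -2.13 gap 85.4
tool shift now [93.3 17.5 40.3] roll -0.013
shift after roll [93.  18.7 40.3]
```

```bash
python3 -m creep '45 9 0 -0.01 1;46 9 0 0 1;0 0 0 0 1;0 0 0 0 1;0 0 0 0 1'; python3 - <<'E'
from h import *
go(485,353.3,-22,104.6)
np.save("c.npy",calibration("wrist"),allow_pickle=True)
im=grab_frame("wrist")[:,:,::-1]
cv2.imwrite("pics/w7.png",cv2.resize(im,(800,600),interpolation=cv2.INTER_CUBIC))
E
```

```text
t: 26.85
position: [479.7, 358.7, 91.7]
eef_rot: [0.609, 0.793, -0.007, 0.007]
ft_force: [-0.0, 0.3, 0.8]
finger_gap: 85.7
t 26.85 pos [479.7 358.7  91.7] jaw 104.9 Z [ 0.003 -0.019 -1.   ] j6 -2.24 gap 85.7
tool shift now [ -4.4   3.9 113.8] roll 0.006
shift after roll [ -4.4   4.  113.8]
```

View pics/w7.png

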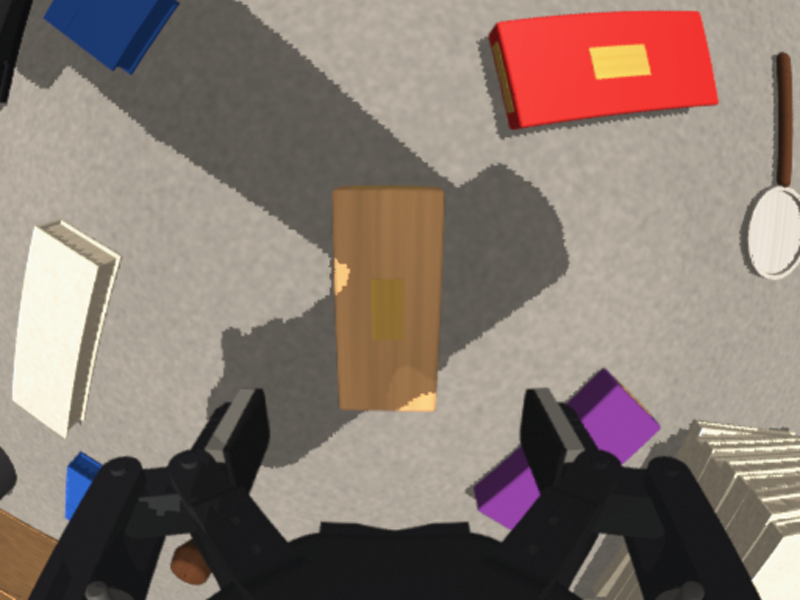

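The wooden block is between the fingers, with corners at (333,189), (443,188), (436,410) and (340,410). The purple and red look-alikes are clear of the finger paths.

```bash
python3 - <<'E'
from h import *
c=np.load("c.npy",allow_pickle=True).item();s=1.5625
r=rect("wrist",[(333,189),(443,188),(436,410),(340,410)],28,c,s);print(r)
go(r[0],r[1],-22,r[4]+90)
E
```

```text
[484.2 356.1 134.   59.4  15. ]
t 26.9 pos [479.6 358.2  91.7] jaw 104.9 Z [ 0.003 -0.019 -1.   ] j6 -2.24 gap 85.4
tool shift now [ -1.1   4.2 113.8] roll -0.002
shift after roll [ -1.1   4.2 113.8]
```

```bash
python3 -m creep '0 4 0 0 1;0 0 40 0 1;0 0 40 0 1;0 0 20 0 1;0 0 0 0 1;0 0 0 0 1'; python3 -c "
from h import *
go(484.2,355.5,-22,105)"
```

```text
t: 27.5
position: [488.9, 353.0, -8.0]
eef_rot: [0.613, 0.79, -0.004, 0.007]
ft_force: [0.4, 0.4, 0.9]
finger_gap: 85.3
t 27.5 pos [488.9 353.   -8. ] jaw 104.4 Z [ 0.007 -0.015 -1.   ] j6 -2.24 gap 85.3
tool shift now [ 3.8 -4.  13.9] roll -0.01
shift after roll [ 3.9 -3.9 13.9]
```

```bash
python3 -m creep '3 -3 8 -0.01 1;0 -1 5 0 1;0 0 0 0 1;0 0 0 0 0;0 0 0 0 0;0 0 0 0 0;0 0 0 0 0;0 0 0 0 0' 60; python3 -m creep '0 0 0 0 0;0 0 -20 0 0;0 0 -40 0 0;0 0 -50 0 0;0 0 0 0 0;0 0 0 0 0'; python3 -c "
from h import *
go(575.7,121.5,90,76.2)"
```

```text
t: 28.3
position: [488.8, 361.6, -10.2]
eef_rot: [0.607, 0.795, 0.005, 0.009]
ft_force: [-12.8, 11.0, 32.6]
finger_gap: 37.2
t: 28.9
position: [489.3, 369.8, 113.0]
eef_rot: [0.604, 0.796, 0.016, 0.009]
ft_force: [-0.8, -1.2, 0.4]
finger_gap: 0.1
t 28.9 pos [489.3 369.8 113. ] jaw 105.6 Z [ 0.034  0.015 -0.999] j6 -2.23 gap 0.1
tool shift now [-262.5   15.5   22.3] roll 0.513
shift after roll [-221.1  142.5   22.3]
```

The fingers were too high (reported −10, so the tips rode over the 28 mm block). I'll reopen, look again and go lower.

```bash
python3 -m creep '-10 0 0 0 1;0 0 0 0 1;0 0 0 0 1;0 0 0 0 1;0 0 0 0 1;0 0 0 0 1'; python3 - <<'E'
from h import *
go(485,353.3,-22,104.6)
np.save("c.npy",calibration("wrist"),allow_pickle=True)
im=grab_frame("wrist")[:,:,::-1]
cv2.imwrite("pics/w8.png",cv2.resize(im,(800,600),interpolation=cv2.INTER_CUBIC))
E
```

```text
t: 29.5
position: [491.2, 357.4, 108.6]
eef_rot: [0.605, 0.796, 0.013, 0.009]
ft_force: [0.3, 0.2, 0.2]
finger_gap: 84.7
t 29.5 pos [491.2 357.4 108.6] jaw 105.6 Z [ 0.03   0.009 -1.   ] j6 -2.22 gap 84.7
tool shift now [ -2.4 -11.2 130.3] roll 0.017
shift after roll [ -2.6 -11.1 130.3]
```

View pics/w8.png

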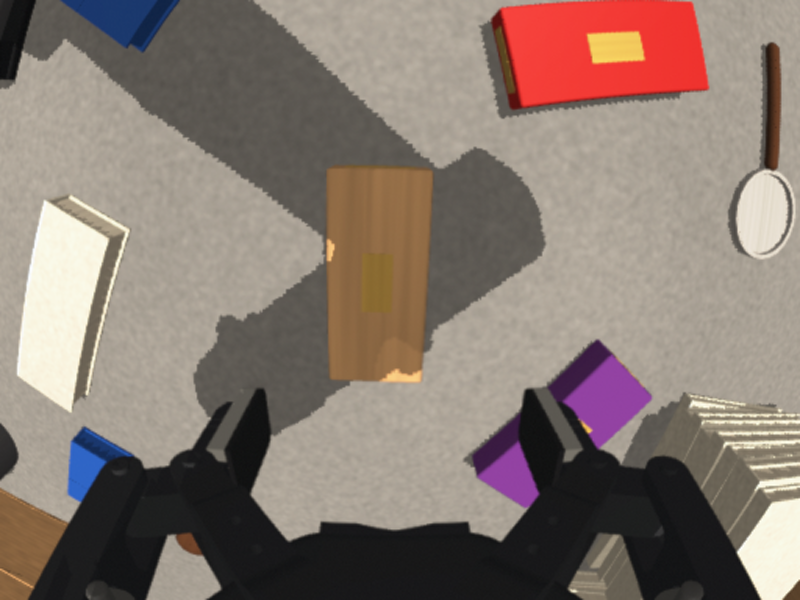

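The block is still flat, with corners at (326,168), (433,168), (423,381) and (330,380).

```bash
python3 - <<'E'
from h import *
c=np.load("c.npy",allow_pickle=True).item();s=1.5625
r=rect("wrist",[(326,168),(433,168),(423,381),(330,380)],28,c,s);print(r)
go(r[0],r[1],-25,r[4]+90)
E
python3 -m creep '0 -8 0 0.015 1;0 0 0 0 1;0 0 40 0 1;0 0 40 0 1;0 0 30 0 1;0 0 0 0 1;0 0 0 0 1'; python3 -c "
from h import *
go(484,355.5,-25,105)"
```

```text
[489.5 347.9 134.   59.9  14.3]
t 29.55 pos [491.2 357.4 108.6] jaw 105.6 Z [ 0.03   0.009 -1.   ] j6 -2.22 gap 85.3
tool shift now [ -8.9  -8.4 133.4] roll 0.022
shift after roll [ -9.   -8.2 133.4]
t: 30.25
position: [487.9, 359.2, -1.0]
eef_rot: [0.61, 0.792, 0.017, 0.01]
ft_force: [0.3, -0.5, 0.1]
finger_gap: 85.0
t 30.25 pos [487.9 359.2  -1. ] jaw 104.8 Z [ 0.036  0.015 -0.999] j6 -2.25 gap 85.0
tool shift now [-2.7 -5.6 23.8] roll -0.004
shift after roll [-2.7 -5.6 23.8]
```

```bash
python3 -m creep '-9 -2 0 0.005 1;0 0 0 0 1;0 0 0 0 1'; python3 -c "
from h import *
go(489.5,348,-25,104.3)"
```

```text
t: 30.55
position: [490.1, 351.3, 3.4]
eef_rot: [0.612, 0.79, 0.021, 0.01]
ft_force: [-0.4, 0.6, -0.0]
finger_gap: 85.4
t 30.55 pos [490.1 351.3   3.4] jaw 104.5 Z [ 0.041  0.021 -0.999] j6 -2.24 gap 85.4
tool shift now [-3.3 -2.6 28.3] roll 0.003
shift after roll [-3.3 -2.6 28.3]
```

```bash
python3 -m creep '-3 -2 15 0 1;0 0 14 0 1;0 0 4 0 1;0 0 0 0 1'; python3 -c "
from h import *
go(489.5,348,-25,104.3)"
```

```text
t: 30.95
position: [493.1, 351.2, -24.8]
eef_rot: [0.612, 0.79, 0.026, 0.01]
ft_force: [0.0, 0.4, 0.1]
finger_gap: 85.3
t 30.95 pos [493.1 351.2 -24.8] jaw 104.5 Z [ 0.048  0.029 -0.998] j6 -2.24 gap 85.3
tool shift now [-2.2 -4.3 -0.1] roll 0.004
shift after roll [-2.2 -4.3 -0.1]
```

```bash
python3 -m creep '0 0 1 0 1;0 0 0 0 0;0 0 0 0 0;0 0 0 0 0;0 0 0 0 0;0 0 0 0 0;0 0 0 0 0' 60; python3 -c "
from h import *
go(576,121.5,100,76.2)"
```

```text
t: 31.65
position: [494.1, 352.3, -23.1]
eef_rot: [0.612, 0.79, 0.028, 0.01]
ft_force: [0.2, 0.2, 0.6]
finger_gap: 58.0
t 31.65 pos [494.1 352.3 -23.1] jaw 104.5 Z [ 0.051  0.032 -0.998] j6 -2.24 gap 58.0
tool shift now [-241.8   28.6 -126. ] roll 0.495
shift after roll [-199.2  139.9 -126. ]
```

Gripped (gap 58, the same reading as the reserved book). Lifting and carrying it to the base book.

```bash
python3 -m creep '0 0 -20 0 0;0 0 -40 0 0;0 0 -50 0 0;0 0 -10 0 0;-42 3 0 0.08 0;-42 6 0 0.08 0;-42 10 0 0.08 0;-42 14 0 0.08 0'; python3 -c "
from h import *
go(576,121.5,50,76.2)"
```

```text
t: 32.45
position: [540.7, 184.7, 94.8]
eef_rot: [0.731, 0.682, 0.027, 0.005]
ft_force: [1.2, 0.5, -2.1]
finger_gap: 57.6
t 32.45 pos [540.7 184.7  94.8] jaw 86.0 Z [ 0.046  0.029 -0.999] j6 -2.26 gap 57.6
tool shift now [-62.   37.7  44.5] roll 0.172
shift after roll [-54.7  47.7  44.5]
```

```bash
python3 -m creep '-30 22 0 0.09 0;-24 18 0 0.08 0;0 0 0 0 0;0 0 0 0 0'; python3 - <<'E'
from h import *
go(576,121.5,50,76.2)
np.save("c.npy",calibration("wrist"),allow_pickle=True)
im=grab_frame("wrist")[:,:,::-1]
cv2.imwrite("pics/w9.png",cv2.resize(im,(800,600),interpolation=cv2.INTER_CUBIC))
E
```

```text
t: 32.85
position: [573.2, 117.9, 90.6]
eef_rot: [0.792, 0.611, 0.023, 0.001]
ft_force: [1.0, 0.2, -1.8]
finger_gap: 58.0
t 32.85 pos [573.2 117.9  90.6] jaw 75.3 Z [ 0.038  0.026 -0.999] j6 -2.3 gap 58.0
tool shift now [ 2.8  0.6 40.7] roll -0.015
shift after roll [ 2.8  0.6 40.7]
```

View pics/w9.png

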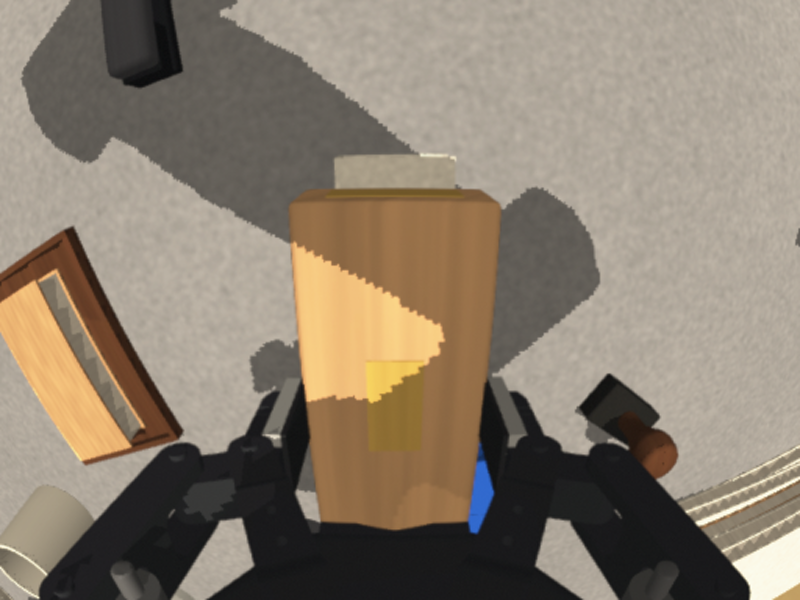

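The block is held with its near top edge at (290,203)–(500,205). The base book's near edge below it runs (334,157)–(457,155).

```bash
python3 - <<'E'
from h import *
c=np.load("c.npy",allow_pickle=True).item();s=1.5625
def near(a,b,z,L):
    p,q=[w("wrist",np.array(k)/s,z,c)[:2] for k in(a,b)];d=(q-p)/np.linalg.norm(q-p)
    m=(p+q)/2+L/2*np.array([d[1],-d[0]])
    print(np.linalg.norm(q-p).round(1),m.round(1),np.degrees(np.arctan2(d[1],d[0])).round(1));return m
near((290,203),(500,205),141.7,134);near((334,157),(457,155),30,160)
E
```

```text
58.8 [569.7 117.4] 74.5
62.8 [575.5 122.6] 76.2
```

```bash
python3 -m creep '6 5 0 -0.03 0;0 0 0 0 0;-1 -1 35 0 0;-1 -1 25 0 0;0 0 0 0 0'; python3 -c "
from h import *
go(579.2,122.4,8,77)"
```

```text
t: 33.4
position: [580.0, 128.8, 30.4]
eef_rot: [0.778, 0.627, 0.025, 0.002]
ft_force: [-0.6, -0.2, -1.7]
finger_gap: 58.0
t 33.4 pos [580.  128.8  30.4] jaw 77.8 Z [ 0.041  0.028 -0.999] j6 -2.27 gap 58.0
tool shift now [-7.2 -0.2 22.2] roll 0.014
shift after roll [-7.2 -0.1 22.2]
```

```bash
python3 -m creep '-7 0 0 0.01 0;0 0 14 0 0;0 0 0 0 0'; python3 -c "
from h import *
go(579.2,122.4,8,77)"
```

```text
t: 33.7
position: [580.3, 123.9, 17.7]
eef_rot: [0.781, 0.624, 0.027, 0.002]
ft_force: [-0.8, -0.8, -2.1]
finger_gap: 57.8
t 33.7 pos [580.3 123.9  17.7] jaw 77.4 Z [ 0.045  0.029 -0.999] j6 -2.27 gap 57.8
tool shift now [-2.  -1.1  9.6] roll 0.006
shift after roll [-2.  -1.1  9.6]
```

```bash
python3 -m creep '-2 -1 6 0.005 0;0 0 4 0 0;0 0 0 0 0'; python3 -c "
from h import *
go(579.2,122.4,7,77)"
```

```text
t: 34.0
position: [580.7, 122.8, 8.6]
eef_rot: [0.782, 0.622, 0.028, 0.003]
ft_force: [-0.2, -0.0, -1.8]
finger_gap: 58.0
t 34.0 pos [580.7 122.8   8.6] jaw 77.1 Z [ 0.048  0.031 -0.998] j6 -2.27 gap 58.0
tool shift now [-0.8 -1.4  1.5] roll 0.001
shift after roll [-0.8 -1.4  1.5]
```

```bash
python3 -m creep '0 -1 3 0 0;0 0 1 0 0;0 0 0 0 1;0 0 0 0 1;0 0 0 0 1;0 0 0 0 1;0 0 0 0 1'; python3 -m creep '0 0 -20 0 1;0 0 -40 0 1;0 0 -50 0 1;0 0 -20 0 1;0 0 0 0 1;0 0 0 0 1;0 0 0 0 1'; python3 - <<'E'
from h import *
np.save("c.npy",calibration("wrist"),allow_pickle=True)
im=grab_frame("wrist");np.save("w10.npy",im)
go(484,-303,100,89.5)
# block top face by colour: warm wood in a window
h=cv2.cvtColor(im,cv2.COLOR_RGB2HSV);m=((h[...,0]>8)&(h[...,0]<24)&(h[...,1]>90)&(h[...,2]>60)).astype(np.uint8)
k=cv2.morphologyEx(m,cv2.MORPH_CLOSE,np.ones((5,5)));n,l,st,ce=cv2.connectedComponentsWithStats(k)
for i in range(1,n):
    if st[i,4]>400:
        q=cv2.boxPoints(cv2.minAreaRect(np.argwhere(l==i)[:,::-1].astype(np.float32)));print(st[i],q.round(0).tolist())
E
```

```text
t: 34.7
position: [582.8, 123.9, 8.8]
eef_rot: [0.781, 0.623, 0.031, 0.005]
ft_force: [-0.7, 0.1, 0.1]
finger_gap: 85.5
t: 35.4
position: [574.0, 118.9, 139.8]
eef_rot: [0.782, 0.623, 0.028, 0.004]
ft_force: [-0.1, -0.7, -0.1]
finger_gap: 85.5
t 35.45 pos [573.7 118.8 139.3] jaw 77.1 Z [ 0.048  0.029 -0.998] j6 -2.27 gap 85.6
tool shift now [-432.4    5.5   22.8] roll -0.216
shift after roll [-423.6  -87.2   22.8]
[ 219  110   68  138 8693] [[219.0, 110.0], [286.0, 110.0], [286.0, 247.0], [219.0, 247.0]]
[   9  131  114  139 7178] [[5.0, 159.0], [66.0, 130.0], [125.0, 252.0], [64.0, 281.0]]
[386 255  22  27 458] [[386.0, 255.0], [407.0, 255.0], [407.0, 281.0], [386.0, 281.0]]
[479 333  33  51 898] [[479.0, 333.0], [511.0, 333.0], [511.0, 383.0], [479.0, 383.0]]
[365 364  42  20 481] [[364.0, 376.0], [406.0, 364.0], [411.0, 381.0], [370.0, 393.0]]
```

```bash
python3 - <<'E'
from h import *
c=np.load("c.npy",allow_pickle=True).item();im=np.load("w10.npy")
h=cv2.cvtColor(im,cv2.COLOR_RGB2HSV);m=((h[...,0]>8)&(h[...,0]<24)&(h[...,1]>90)&(h[...,2]>60)).astype(np.uint8)
k=cv2.morphologyEx(m,cv2.MORPH_CLOSE,np.ones((5,5)));k[:,:200]=0;k[:,300:]=0
cn=max(cv2.findContours(k,cv2.RETR_EXTERNAL,cv2.CHAIN_APPROX_NONE)[0],key=cv2.contourArea)
p=cv2.approxPolyDP(cn,5,True)[:,0];print(p.tolist())
print("block",rect("wrist",p[:4] if len(p)==4 else p,58,c))
cv2.imwrite("pics/w10.png",cv2.resize(im[60:300,130:450,::-1],(800,600),interpolation=cv2.INTER_CUBIC))
E
```

```text
[[222, 111], [224, 244], [281, 245], [286, 114]]
block [574.6 124.  132.5  57.9 166.1]
```

View pics/w10.png

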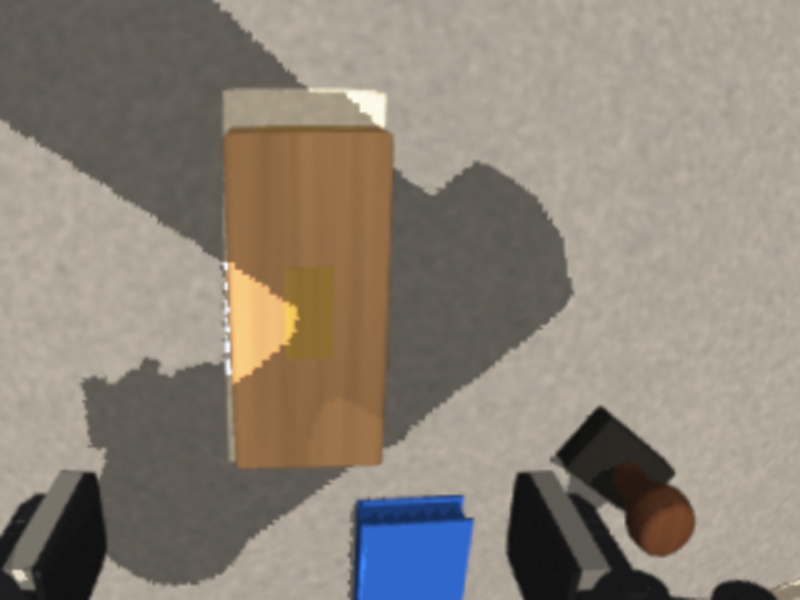

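The block lies square on the base book: (574.6,124) at 166.1°, against the base at (575.7,121.9) and 166.2°. Next, the white book.

```bash
python3 -m creep '-49 5 2 -0.02 1;-49 3 2 -0.03 1;-49 0 2 -0.03 1;-49 -2 2 -0.03 1;-49 -4 2 -0.03 1;-49 -6 2 -0.03 1;-49 -8 2 -0.03 1;-49 -8 2 0 1'; python3 -c "
from h import *
go(484.5,-303,60,89.5)"
```

```text
t: 36.25
position: [502.5, -269.4, 96.6]
eef_rot: [0.708, 0.706, 0.02, -0.001]
ft_force: [1.3, -0.5, 0.2]
finger_gap: 85.2
t 36.25 pos [ 502.5 -269.4   96.6] jaw 89.8 Z [ 0.027  0.029 -0.999] j6 -1.32 gap 85.2
tool shift now [-34.7 -18.9  35.1] roll 0.006
shift after roll [-34.8 -18.7  35.1]
```

```bash
python3 -m creep '-33 -17 0 0.005 1;0 0 0 0 1;0 0 0 0 1'; cat >> h.py <<'E'
def blobs(lo,hi,z,box,eps=5):
    "quads of HSV range inside box (x0,y0,x1,y1) of the wrist image"
    c=calibration("wrist");im=grab_frame("wrist");h=cv2.cvtColor(im,cv2.COLOR_RGB2HSV);m=cv2.inRange(h,np.array(lo),np.array(hi))
    k=np.zeros_like(m);x0,y0,x1,y1=box;k[y0:y1,x0:x1]=m[y0:y1,x0:x1];k=cv2.morphologyEx(k,cv2.MORPH_CLOSE,np.ones((5,5)))
    for cn in cv2.findContours(k,cv2.RETR_EXTERNAL,cv2.CHAIN_APPROX_NONE)[0]:
        if cv2.contourArea(cn)>1500:
            p=cv2.approxPolyDP(cn,eps,True)[:,0];print(p.tolist(),rect("wrist",p,z,c))
    return im,c
E
python3 - <<'E'
from h import *
go(484.5,-303,60,89.5)
# not-cork inside the mat: low saturation
im,c=blobs((0,0,60),(180,80,255),30,(60,60,400,245))
np.save("im.npy",im);np.save("c.npy",c,allow_pickle=True)
E
```

```text
t: 36.55
position: [479.9, -308.3, 88.6]
eef_rot: [0.713, 0.701, 0.017, -0.006]
ft_force: [0.2, 0.7, -0.2]
finger_gap: 85.1
t 36.55 pos [ 479.9 -308.3   88.6] jaw 89.0 Z [ 0.017  0.032 -0.999] j6 -1.25 gap 85.1
tool shift now [ 4.5  4.  28.9] roll -0.009
shift after roll [ 4.4  4.  28.9]
[[176, 152], [123, 154], [112, 161], [126, 242], [180, 242]] [ 475.4 -402.3   85.1   59.5  179.8]
[[287, 133], [222, 134], [225, 244], [286, 244]] [ 478.3 -302.9  101.6   56.1  178.6]
[[60, 60], [60, 244], [116, 244], [98, 129], [103, 115], [310, 108], [305, 244], [366, 244], [368, 186], [399, 181], [399, 60]] [ 455.4 -322.3  337.9  181.7   87.7]
```

```bash
python3 -m creep '6 4 0 0 1;0 0 40 0 1;0 0 40 0 1;0 0 20 0 1;0 0 0 0 1'; python3 -c "
from h import *
go(484,-302.7,-26,89)"
```

```text
t: 37.1
position: [491.7, -292.2, -12.6]
eef_rot: [0.709, 0.705, 0.018, -0.004]
ft_force: [-0.6, 1.1, 0.4]
finger_gap: 85.6
t 37.1 pos [ 491.7 -292.2  -12.6] jaw 89.6 Z [ 0.021  0.031 -0.999] j6 -1.26 gap 85.6
tool shift now [-11.   -7.9  12.9] roll 0.011
shift after roll [-11.1  -7.8  12.9]
```

```bash
python3 -m creep '-9 -7 0 0.01 1;0 0 9 0 1;0 0 4 0 1;0 0 0 0 1'; python3 -c "
from h import *
go(485,-301.3,-26,89)"
```

```text
t: 37.5
position: [488.2, -300.1, -23.3]
eef_rot: [0.712, 0.702, 0.02, -0.001]
ft_force: [0.4, 0.6, 0.4]
finger_gap: 85.6
t 37.5 pos [ 488.2 -300.1  -23.3] jaw 89.3 Z [ 0.027  0.029 -0.999] j6 -1.25 gap 85.6
tool shift now [-1.3 -3.3  2.5] roll 0.005
shift after roll [-1.3 -3.3  2.5]
```

```bash
python3 -m creep '-1 -3 4 0.005 1;0 0 1 0 0;0 0 0 0 0;0 0 0 0 0;0 0 0 0 0;0 0 0 0 0;0 0 0 0 0' 50; python3 -c "
from h import *
go(484,-302.7,-26,89)"; python3 -m creep '0 0 -20 0 0;0 0 -40 0 0;0 0 -50 0 0;0 0 -40 0 0;0 0 0 0 0;0 0 0 0 0';  python3 -c "
from h import *
go(575,122,120,76.2)"
```

```text
t: 38.2
position: [486.3, -301.8, -26.9]
eef_rot: [0.714, 0.7, 0.02, 0.001]
ft_force: [-0.5, 0.7, 0.1]
finger_gap: 56.9
t 38.2 pos [ 486.3 -301.8  -26.9] jaw 88.9 Z [ 0.03   0.027 -0.999] j6 -1.25 gap 56.9
tool shift now [-1.  -2.2 -1. ] roll -0.001
shift after roll [-0.9 -2.2 -1. ]
t: 38.8
position: [478.5, -304.7, 124.1]
eef_rot: [0.714, 0.7, 0.019, -0.004]
ft_force: [0.2, 1.0, -2.8]
finger_gap: 56.7
t 38.8 pos [ 478.5 -304.7  124.1] jaw 88.8 Z [ 0.021  0.032 -0.999] j6 -1.26 gap 56.7
tool shift now [428.2  87.4  19.7] roll 0.22
shift after roll [436.9  -8.3  19.7]
```

```bash
python3 -m creep '48 10 0 0 0;48 10 0 0 0;48 9 0 0.04 0;48 7 0 0.04 0;48 5 0 0.04 0;48 3 0 0.04 0;48 1 0 0.04 0;48 -1 0 0.02 0'; python3 -c "
from h import *
go(575,122,110,76.2)"
```

```text
t: 39.6
position: [554.6, 81.3, 122.3]
eef_rot: [0.794, 0.607, 0.007, -0.014]
ft_force: [0.8, -0.4, -1.5]
finger_gap: 56.9
t 39.6 pos [554.6  81.3 122.3] jaw 74.8 Z [-0.006  0.03  -1.   ] j6 -2.23 gap 56.9
tool shift now [44.2  9.2 13.5] roll -0.025
shift after roll [44.  10.3 13.5]
```

```bash
python3 -m creep '24 5 0 -0.015 0;20 5 0 -0.01 0;0 0 0 0 0;0 0 30 0 0;0 0 25 0 0;0 0 0 0 0'; python3 -c "
from h import *
go(576.4,124.4,29,76.2)"
```

```text
t: 40.2
position: [569.1, 129.5, 55.2]
eef_rot: [0.784, 0.62, -0.002, -0.017]
ft_force: [-0.4, -0.4, -2.0]
finger_gap: 56.8
t 40.2 pos [569.1 129.5  55.2] jaw 76.7 Z [-0.024  0.024 -0.999] j6 -2.26 gap 56.8
tool shift now [-3.8  9.  25.9] roll 0.009
shift after roll [-3.7  9.  25.9]
```

```bash
python3 -m creep '-4 7 0 0.008 0;0 0 12 0 0;0 0 6 0 0;0 0 0 0 0'; python3 -c "
from h import *
go(575.5,124.1,29,76.2)"
```

```text
t: 40.6
position: [575.3, 122.3, 36.3]
eef_rot: [0.787, 0.616, -0.002, -0.016]
ft_force: [-0.7, -1.0, -1.9]
finger_gap: 57.0
t 40.6 pos [575.3 122.3  36.3] jaw 76.1 Z [-0.024  0.023 -0.999] j6 -2.25 gap 57.0
tool shift now [ 1.6 -0.   7.4] roll -0.002
shift after roll [ 1.6 -0.   7.4]
```

```bash
python3 -m creep '1 0 4 0 0;0 0 2 0 0;0 0 0 0 0'; python3 -c "
from h import *
go(575.5,124.1,29,76.2)"
```

```text
t: 40.9
position: [576.2, 123.7, 31.1]
eef_rot: [0.787, 0.616, -0.001, -0.016]
ft_force: [-0.1, 0.2, -1.3]
finger_gap: 56.6
t 40.9 pos [576.2 123.7  31.1] jaw 76.1 Z [-0.022  0.024 -0.999] j6 -2.25 gap 56.6
tool shift now [ 0.2 -0.8  2.1] roll -0.002
shift after roll [ 0.2 -0.8  2.1]
```

Release, rise, and measure the white book numerically.

```bash
python3 -m creep '0 0 2 0 0;0 0 0 0 1;0 0 0 0 1;0 0 0 0 1;0 0 0 0 1;0 0 0 0 1;0 0 0 0 1'; python3 -m creep '0 0 -20 0 1;0 0 -40 0 1;0 0 -40 0 1;0 0 -20 0 1;0 0 0 0 1;0 0 0 0 1;0 0 0 0 1'; python3 - <<'E'
from h import *
go(480,-401,100,89)
im,c=blobs((8,90,60),(24,255,255),58,(190,60,320,300),3)
np.save("im.npy",im);np.save("c.npy",c,allow_pickle=True)
f=192/np.tan(np.radians(c["fovy"]/2))
# project expected white-book corners to look for edges nearby
M=c["world_to_cam"]
def pr(p):
    q=(M@np.r_[p,1])[:3];r=np.hypot(*q[:2]);return (q[:2]/r*np.arctan2(r,q[2])*f+[c["cx"],c["cy"]]).round(0)
a=np.radians(166.2);L=np.array([np.cos(a),np.sin(a)]);W=np.array([-L[1],L[0]])
for i,j in((1,1),(1,-1),(-1,-1),(-1,1)):print(pr([*(np.array([575,123])+i*54*L+j*29*W),84]))
h=cv2.cvtColor(im,cv2.COLOR_RGB2HSV)
for u in (240,250,260):print("col",u,[(v,*h[v,u].tolist()) for v in range(100,270,3)][::1][:24])
E
```

```text
t: 41.6
position: [578.0, 124.7, 31.4]
eef_rot: [0.787, 0.617, 0.001, -0.015]
ft_force: [0.8, 0.0, 0.4]
finger_gap: 85.2
t: 42.3
position: [578.5, 120.7, 153.1]
eef_rot: [0.787, 0.617, -0.001, -0.016]
ft_force: [-0.5, -0.1, -0.2]
finger_gap: 85.4
t 42.3 pos [578.5 120.7 153.1] jaw 76.1 Z [-0.022  0.023 -0.999] j6 -2.26 gap 85.4
tool shift now [-531.    30.6   43. ] roll -0.225
shift after roll [-524.5  -88.4   43. ]
[217. 129.]
[285. 128.]
[282. 244.]
[221. 244.]
col 240 [(100, 18, 42, 156), (103, 21, 50, 164), (106, 20, 50, 164), (109, 20, 50, 162), (112, 20, 56, 160), (115, 15, 134, 139), (118, 15, 132, 143), (121, 15, 132, 143), (124, 15, 133, 142), (127, 15, 123, 141), (130, 20, 49, 152), (133, 20, 50, 162), (136, 20, 50, 167), (139, 20, 51, 165), (142, 20, 51, 165), (145, 20, 49, 167), (148, 19, 52, 167), (151, 20, 50, 168), (154, 20, 50, 162), (157, 20, 51, 161), (160, 21, 51, 159), (163, 20, 50, 159), (166, 20, 51, 161), (169, 19, 51, 164)]
col 250 [(100, 27, 24, 238), (103, 29, 24, 241), (106, 20, 49, 165), (109, 20, 49, 165), (112, 19, 55, 161), (115, 15, 133, 153), (118, 15, 133, 155), (121, 15, 132, 154), (124, 15, 131, 154), (127, 15, 121, 154), (130, 19, 49, 155), (133, 20, 49, 165), (136, 20, 50, 164), (139, 20, 50, 162), (142, 20, 51, 160), (145, 19, 51, 161), (148, 19, 52, 166), (151, 19, 50, 168), (154, 20, 50, 158), (157, 20, 51, 161), (160, 20, 51, 165), (163, 20, 49, 160), (166, 20, 51, 166), (169, 20, 50, 164)]
col 260 [(100, 24, 29, 237), (103, 32, 16, 250), (106, 30, 17, 249), (109, 28, 18, 249), (112, 25, 49, 227), (115, 15, 133, 148), (118, 15, 133, 150), (121, 15, 131, 150), (124, 15, 132, 149), (127, 15, 122, 149), (130, 20, 49, 156), (133, 19, 50, 163), (136, 19, 49, 160), (139, 20, 51, 161), (142, 20, 50, 163), (145, 20, 50, 162), (148, 19, 51, 164), (151, 19, 50, 159), (154, 20, 50, 162), (157, 20, 50, 163), (160, 20, 49, 160), (163, 20, 49, 161), (166, 20, 51, 160), (169, 20, 51, 161)]
```

The near edge falls at row 129, as predicted, and is level across the columns, so it is placed to about 2 mm along. I'll check the sideways fit in the saved picture and go for the grey book.

```bash
python3 - <<'E'
from h import *
im=np.load("im.npy").astype(int)
for v in(150,200,235):print(v,"pred L/R",217+(v-129)/115*4,285-(v-129)/115*3,[(u,im[v,u].sum()) for u in [*range(211,228,2),*range(276,294,2)]])
E
python3 -m creep '-49 5 2 0 1;-49 4 2 -0.03 1;-49 2 2 -0.03 1;-49 0 2 -0.04 1;-49 -2 2 -0.04 1;-49 -4 2 -0.04 1;-49 -6 2 -0.04 1;-49 -8 2 0 1'; python3 -c "
from h import *
go(481,-400,80,89)"
```

```text
150 pred L/R 217.73043478260868 284.45217391304345 [(211, np.int64(274)), (213, np.int64(274)), (215, np.int64(278)), (217, np.int64(275)), (219, np.int64(368)), (221, np.int64(456)), (223, np.int64(433)), (225, np.int64(440)), (227, np.int64(446)), (276, np.int64(450)), (278, np.int64(456)), (280, np.int64(446)), (282, np.int64(442)), (284, np.int64(442)), (286, np.int64(398)), (288, np.int64(475)), (290, np.int64(478)), (292, np.int64(476))]
200 pred L/R 219.4695652173913 283.1478260869565 [(211, np.int64(486)), (213, np.int64(486)), (215, np.int64(484)), (217, np.int64(495)), (219, np.int64(503)), (221, np.int64(734)), (223, np.int64(750)), (225, np.int64(728)), (227, np.int64(724)), (276, np.int64(437)), (278, np.int64(440)), (280, np.int64(430)), (282, np.int64(426)), (284, np.int64(396)), (286, np.int64(267)), (288, np.int64(257)), (290, np.int64(265)), (292, np.int64(265))]
235 pred L/R 220.68695652173912 282.23478260869564 [(211, np.int64(262)), (213, np.int64(259)), (215, np.int64(260)), (217, np.int64(255)), (219, np.int64(262)), (221, np.int64(285)), (223, np.int64(423)), (225, np.int64(428)), (227, np.int64(429)), (276, np.int64(427)), (278, np.int64(426)), (280, np.int64(425)), (282, np.int64(430)), (284, np.int64(320)), (286, np.int64(266)), (288, np.int64(260)), (290, np.int64(250)), (292, np.int64(251))]
t: 43.15
position: [507.3, -268.6, 117.8]
eef_rot: [0.707, 0.707, -0.007, -0.023]
ft_force: [1.6, 0.3, 0.4]
finger_gap: 85.7
t 43.15 pos [ 507.3 -268.6  117.8] jaw 90.0 Z [-0.042  0.023 -0.999] j6 -1.35 gap 85.7
tool shift now [-132.3  -24.9   35.9] roll 0.018
shift after roll [-132.7  -22.5   35.9]
```

```bash
python3 -m creep '-45 -8 5 0.015 1;-45 -8 5 0 1;-40 -5 5 0 1;0 0 0 0 1;0 0 0 0 1;0 0 0 0 1'; python3 - <<'E'
from h import *
go(481,-400,80,89)
im,c=blobs((0,0,0),(180,85,255),28,(190,100,320,285),4)
np.save("im.npy",im);np.save("c.npy",c,allow_pickle=True)
E
```

```text
t: 43.75
position: [475.7, -406.2, 89.3]
eef_rot: [0.715, 0.698, -0.01, -0.032]
ft_force: [-0.1, 0.3, 0.1]
finger_gap: 85.2
t 43.75 pos [ 475.7 -406.2   89.3] jaw 88.6 Z [-0.058  0.031 -0.998] j6 -1.14 gap 85.2
tool shift now [6.  5.7 9.1] roll -0.007
shift after roll [6.  5.7 9.1]
[[283, 159], [224, 160], [226, 252], [285, 250]] [ 484.2 -401.4   85.    54.6  179.8]
[[190, 100], [190, 284], [319, 284], [318, 265], [206, 268], [199, 119], [319, 118], [319, 100]] [ 476.6 -398.1  174.7  127.8  177.4]
```

```bash
python3 -m creep '6 7 0 -0.01 1;0 0 40 0 1;0 0 40 0 1;0 0 15 0 1;0 0 0 0 1'; python3 -c "
from h import *
go(482.2,-400,-26,89.5)"
```

```text
t: 44.3
position: [485.0, -391.2, -4.5]
eef_rot: [0.707, 0.707, -0.008, -0.027]
ft_force: [-0.4, 0.1, 0.5]
finger_gap: 85.3
t 44.3 pos [ 485.  -391.2   -4.5] jaw 89.9 Z [-0.05   0.027 -0.998] j6 -1.15 gap 85.3
tool shift now [-9.4 -1.7 21.4] roll 0.007
shift after roll [-9.4 -1.6 21.4]
```

```bash
python3 -m creep '-9 -2 0 0.005 1;0 0 14 0 1;0 0 7 0 1;0 0 0 0 1'; python3 -c "
from h import *
go(482.2,-400,-26,89.5)"
```

```text
t: 44.7
position: [485.8, -399.8, -23.3]
eef_rot: [0.708, 0.706, -0.008, -0.024]
ft_force: [-0.5, -0.0, -0.0]
finger_gap: 85.4
t 44.7 pos [ 485.8 -399.8  -23.3] jaw 89.9 Z [-0.044  0.023 -0.999] j6 -1.14 gap 85.4
tool shift now [-0.3 -3.5  2.8] roll 0.006
shift after roll [-0.3 -3.5  2.8]
```

```bash
python3 -m creep '0 -3 4 0 1;0 0 1 0 0;0 0 0 0 0;0 0 0 0 0;0 0 0 0 0;0 0 0 0 0;0 0 0 0 0' 50; python3 -c "
from h import *
go(482,-400,-26,89)"; python3 -m creep '0 0 -20 0 0;0 0 -40 0 0;0 0 -50 0 0;0 0 -50 0 0;0 0 -10 0 0;0 0 0 0 0';  python3 -c "
from h import *
go(575,122,140,76.2)"
```

```text
t: 45.4
position: [482.9, -400.2, -27.2]
eef_rot: [0.708, 0.706, -0.007, -0.023]
ft_force: [0.4, 0.2, -0.4]
finger_gap: 54.3
t 45.4 pos [ 482.9 -400.2  -27.2] jaw 89.8 Z [-0.042  0.022 -0.999] j6 -1.14 gap 54.3
tool shift now [ 0.3 -1.  -1.2] roll 0.015
shift after roll [ 0.2 -1.  -1.2]
t: 46.0
position: [488.3, -403.2, 145.0]
eef_rot: [0.708, 0.706, -0.008, -0.027]
ft_force: [0.3, -0.3, -2.2]
finger_gap: 54.8
t 46.0 pos [ 488.3 -403.2  145. ] jaw 89.8 Z [-0.05   0.026 -0.998] j6 -1.14 gap 54.8
tool shift now [525.2  85.3  14.6] roll 0.237
shift after roll [530.6 -40.2  14.6]
```

```bash
python3 -m creep '48 8 0 0 0;48 8 0 0 0;48 8 0 0.04 0;48 6 0 0.04 0;48 4 0 0.04 0;48 2 0 0.04 0;48 0 0 0.04 0;48 -2 0 0.03 0'; python3 -c "
from h import *
go(575,122,140,76.2)"
```

```text
t: 46.8
position: [547.6, -13.8, 136.6]
eef_rot: [0.792, 0.61, -0.02, -0.034]
ft_force: [1.4, 0.7, -0.9]
finger_gap: 54.6
t 46.8 pos [547.6 -13.8 136.6] jaw 75.2 Z [-0.073  0.03  -0.997] j6 -2.04 gap 54.6
tool shift now [138.3  -8.4  -1.3] roll -0.018
shift after roll [138.5  -5.9  -1.3]
```

```bash
python3 -m creep '45 -4 0 -0.01 0;45 -4 0 -0.005 0;43 -3 0 0 0;0 0 0 0 0;0 0 0 0 0;0 0 30 0 0;0 0 25 0 0;0 0 0 0 0'; python3 -c "
from h import *
go(572,123.5,54,76.2)"
```

```text
t: 47.6
position: [557.3, 127.3, 68.8]
eef_rot: [0.785, 0.617, -0.03, -0.038]
ft_force: [-1.3, 0.2, -2.7]
finger_gap: 54.9
t 47.6 pos [557.3 127.3  68.8] jaw 76.3 Z [-0.094  0.023 -0.995] j6 -2.23 gap 54.9
tool shift now [-0.3 16.5 13.3] roll 0.002
shift after roll [-0.2 16.5 13.3]
```

```bash
python3 -m creep '0 14 0 0 0;0 0 7 0 0;0 0 0 0 0'; python3 -c "
from h import *
go(570.8,123,54,76.2)"
```

```text
t: 47.9
position: [571.7, 121.6, 60.7]
eef_rot: [0.786, 0.616, -0.03, -0.038]
ft_force: [0.7, -0.5, -0.5]
finger_gap: 54.4
t 47.9 pos [571.7 121.6  60.7] jaw 76.2 Z [-0.094  0.023 -0.995] j6 -2.22 gap 54.4
tool shift now [ 1.2 -0.6  6.8] roll -0.0
shift after roll [ 1.2 -0.6  6.8]
```

```bash
python3 -m creep '1 -1 3 0 0;0 0 2 0 0;0 0 0 0 0'; python3 -c "
from h import *
go(570.8,123,54,76.2)"
```

```text
t: 48.2
position: [571.6, 122.7, 57.1]
eef_rot: [0.786, 0.616, -0.028, -0.037]
ft_force: [-0.4, -0.5, -1.4]
finger_gap: 54.6
t 48.2 pos [571.6 122.7  57.1] jaw 76.1 Z [-0.091  0.024 -0.996] j6 -2.22 gap 54.6
tool shift now [ 0.1 -0.5  3.2] roll -0.001
shift after roll [ 0.1 -0.5  3.2]
```

```bash
python3 -m creep '0 0 3 0 0;0 0 0 0 0;0 0 0 0 1;0 0 0 0 1;0 0 0 0 1;0 0 0 0 1;0 0 0 0 1'; python3 -m creep '0 0 -20 0 1;0 0 -30 0 1;0 0 -30 0 1;0 0 -20 0 1;0 0 0 0 1;0 0 0 0 1;0 0 0 0 1'; python3 - <<'E'
from h import *
go(570,123,54,76.2)
c=calibration("wrist");a=grab_frame("wrist")[:,:,::-1];np.save("c.npy",c,allow_pickle=True)
cv2.imwrite("pics/w11.png",cv2.resize(a[50:290,110:430],(800,600),interpolation=cv2.INTER_CUBIC))
E
```

```text
t: 48.9
position: [572.3, 123.6, 55.9]
eef_rot: [0.786, 0.617, -0.027, -0.037]
ft_force: [-0.2, 0.5, -0.8]
finger_gap: 85.4
t: 49.6
position: [579.6, 120.4, 156.2]
eef_rot: [0.786, 0.616, -0.029, -0.038]
ft_force: [0.2, -0.7, -0.3]
finger_gap: 85.1
t 49.6 pos [579.6 120.4 156.2] jaw 76.2 Z [-0.093  0.023 -0.995] j6 -2.23 gap 85.1
tool shift now [ 2.000e-01 -1.000e-01  1.027e+02] roll -0.001
shift after roll [ 2.000e-01 -1.000e-01  1.027e+02]
```

View pics/w11.png

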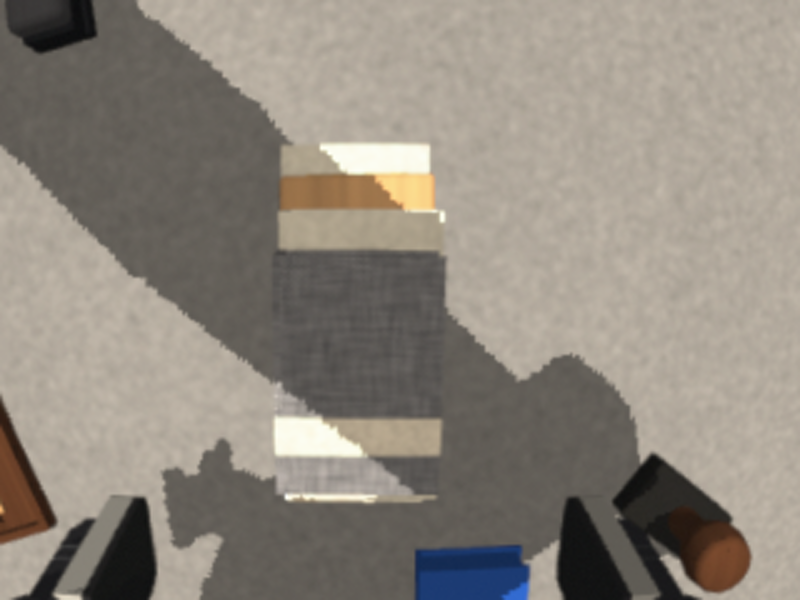

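The stack reads base end (281,146)–(430,143), block end (280,176)–(434,176), white end (277,212)–(444,212), and grey cover (273,252)–(438,495). Everything is flat and aligned.

```bash
python3 - <<'E'
from h import *
c=np.load("c.npy",allow_pickle=True).item()
f=lambda p:(110+p[0]/2.5,50+p[1]/2.5)
def near(nm,a,b,z,L):
    p,q=[w("wrist",f(k),z,c)[:2] for k in(a,b)];d=(q-p)/np.linalg.norm(q-p)
    print(nm,np.linalg.norm(q-p).round(1),((p+q)/2+L/2*np.array([d[1],-d[0]])).round(1),np.degrees(np.arctan2(d[1],d[0])).round(1))
near("base",(281,146),(430,143),30,160);near("block",(280,176),(434,176),58,134);near("second",(277,212),(444,212),84,108)
print("top",rect("wrist",[f(k) for k in((273,252),(446,252),(438,495),(276,493))],108,c))
# top camera: change against the undisturbed pose of mug, stamp, pot
im=cv2.imread("pics/top0.png");now=cv2.resize(grab_frame("top")[:,:,::-1],(800,600),interpolation=cv2.INTER_CUBIC)
for n,(x0,y0,x1,y1) in dict(mug=(550,150,630,230),stamp=(265,175,310,225),pot=(420,118,480,195)).items():
    a,b=[cv2.cvtColor(k[y0:y1,x0:x1],cv2.COLOR_BGR2GRAY).astype(np.float32) for k in(im,now)]
    print(n,cv2.phaseCorrelate(a,b))
E
```

```text
base 62.5 [576.5 123.7] 77.3
block 59.0 [577.1 122.5] 76.2
second 58.4 [577.4 123.7] 76.2
top [576.9 122.9  83.6  56.2 165.4]
mug ((0.029514254256568506, -0.00865554901663046), 1.021719966903329)
stamp ((8.3081187961928, 9.623602632275517), 0.23092959298027887)
pot ((0.09430910052325814, -0.035331061885869985), 0.7950400594870249)
```

The stack agrees to about 1.5 mm and 1.5°. The mug and pot are unmoved. The stamp's correlation is too weak (0.23) to tell anything, so I'll check it against the first close view before handing in.

```bash
python3 - <<'E'
from h import *
# stamp knob/foot: project pics w8-era foot vs w11 (foot top-left/right corners seen in the views)
c=np.load("c.npy",allow_pickle=True).item()
print("stamp foot now",[w("wrist",(110+x/2.5,50+y/2.5),15,c)[:2].round() for x,y in((655,455),(732,518),(614,502))])
print("start (top cam)",[w("top",np.array(p)/1.5625,15)[:2].round() for p in((308,208),(288,220),(272,196))])
hand_in()
E
```

```text
stamp foot now [array([675., 252.]), array([725., 294.]), array([695., 227.])]
start (top cam) [array([699., 226.]), array([676., 261.]), array([720., 291.])]
the job is handed in; nothing more can be done
```

The job is handed in: the reserved book is in the order tray, and the stack is rebuilt with the wooden block in its place. The robot clock read about 50 s of the 128 s limit.

**What I did:** I set the grey and white books on the cork mat and laid the reserved book in the tray. I then put the block on the bottom book and restacked the white and grey books in their old order.

**Last checks:**

| Check | Result |
|---|---|
| Reserved book in the tray (measured right after placing) | about 2 mm and 0.2° off centre |
| Bottom book, block, white and grey books | centres agree to about 1.5 mm, angles to about 2° |
| Bottom book against its start | within about 2.5 mm |
| Mug and pen pot | unmoved in the top camera |
| Stamp foot corners, start and end | agree to 1–9 mm, within reading error |

**What went wrong or disagreed:**
- **Fingertip height:** the real tips sit about 38 mm above the reported TCP. The first grasp closed on nothing; I fixed it by touching the top book.
- **First block grip:** I was still too high, and the fingers slid over the block and shifted it a few mm. I measured it again and gripped it properly.
- **Tool tilt:** the tool drifted by up to about 0.1 rad over the job. The books still look flat in the last picture.
- **Stamp:** the automatic image comparison failed for the stamp, so that result rests on corner readings by eye.

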